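Gauge two spacer sleeves on a leaning step pin and sort them

TASK

Check the two spacer sleeves on the leaning plug gauge, one at a time: slide a sleeve squarely down over the pin as far as it will go, and hold it there a moment. A sleeve that goes right down onto the flange is good and is to be stood upright in the round dish; one that stops on the pin's step is too tight and is to be stood upright in the square tray. Sort the first sleeve before you pick up the second, and leave everything else where it stands.

Things in the scene. Friction and masses are not known exactly. Their poses are not given: they have to be found in the camera images.
- sleeve_a_mid (a point): plain round aluminium spacer sleeve, 38 mm outside diameter, 60 mm long, bored right through, about 0.1 kg, standing upright on the worktop. The two are alike outside, but one has a 21 mm bore and the other a 15 mm bore (which is which is to be found on the gauge). Point: on the axis, half-way up, 30 mm from either end; z along the axis
- sleeve_b_mid (a point): plain round aluminium spacer sleeve, 38 mm outside diameter, 60 mm long, bored right through, about 0.1 kg, standing upright on the worktop. The two are alike outside, but one has a 21 mm bore and the other a 15 mm bore (which is which is to be found on the gauge). Point: on the axis, half-way up, 30 mm from either end; z along the axis
- gauge_seat (a point): plug gauge, fixed: a stepped steel pin on a round flange (48 mm diameter) on an inclined grey block (40 x 44 mm) on a base plate 90 x 70 mm. Point: centre of the flange's upper face, where the pin begins, 70 mm above the worktop. z runs along the pin to its tip and leans 30 degrees from vertical, roughly towards the robot; y is level. A good sleeve seats with its middle 30 mm from here along z
- gauge_step (a point): square step on the pin, 34 mm along the pin's axis from the flange: below it the pin is 18 mm in diameter, above it a pilot of 11 mm, ending in a short cone. Point: on the axis at the step; same axes as gauge_seat. A tight sleeve stops here, its middle 30 mm above this point along z
- gauge_tip (a point): the pin's conical tip, on its axis, 52 mm from the flange; same axes
- dish_floor (a point): shallow round grey plastic dish, fixed, 90 mm outside diameter, rim 12 mm high, walls and floor 3 mm: place for the good sleeve. Point: centre of its inner floor, 3 mm above the worktop
- tray_floor (a point): shallow square grey plastic tray, fixed, 90 x 90 mm outside, rim 12 mm high, walls and floor 3 mm: place for the tight sleeve. Point: centre of its inner floor, 3 mm above the worktop; x and y along its sides
- cell_0: black round test cell, 70 mm diameter, 83 mm high, loose, standing close beside a sleeve (gap 15 to 30 mm) on any side away from the robot; bystander. Origin: centre of its underside
- cell_1: black round test cell, 70 mm diameter, 83 mm high, loose, standing close beside a sleeve (gap 15 to 30 mm) on any side away from the robot; bystander. Origin: centre of its underside
- white_jar: white screw-cap jar, 68 mm diameter, 85 mm high, loose bystander. Origin: centre of its underside
- clear_jar: clear jar with black cap, 68 mm diameter, 100 mm high, loose bystander. Origin: centre of its underside
- mouse: black computer mouse, 106 x 60 x 34 mm, loose bystander. Origin: centre of its underside
- timer: flat white digital timer, 66 x 62 x 18 mm, loose bystander. Origin: centre of its underside

How it is judged:
By the outcome, as a careful person would: the job done as asked, in the order asked, and still so for the second after the job is handed in, with the robot touching nothing.
It also fails if it takes over 67 s, if anything falls off the work surface, if the arm or the gripper's body presses on something with over 40 N, if the wrist force passes 120 N, or if a joint passes its speed limit or range.

ROBOT

A 6-joint arm with a two-finger parallel gripper is mounted at the origin on a cart in front of the work surface, level with it; the furniture and walls round the work are solid. World frame = base frame: x ahead of the robot, y to its left, z up, the work surface at z = 0. Lengths are in m, angles in rad, forces in N, time in s.
With the tool pointing down it reaches from about 0.35 to 0.725 m from the base axis. Payload 6 kg.
Tool frame: the origin (TCP) lies at the very end of the fingers, on their centre line; the grasp point (between the pads) lies 19 mm behind it; z points along the fingers, y is the direction in which the jaws open and shut (so a half turn about z gives the same grasp; the last joint's range is limited). The gripper opens to 85 mm and grips with 20 to 120 N. Pads are 22 mm wide; open, the fingers measure 114 mm over their backs; the gripper's body (76 mm by 85 mm) begins 54 mm behind the grasp point. The pads swing forward as they close: fully open they stand 13 mm farther back than shut.
Start: joints at [1.464, 0.04, 0.085, 0, -1.615, -0.334], TCP at [0.256, 0.543, 0.231] pointing down, gripper open.
Joint ranges: [-2.56, 2.56], [-1.29, 2.01], [-1.08, 1.49], [-3.29, 1.98], [-2.81, -0.18], [-2.99, 2.99]. Speed limits (rad/s): [2.57, 2.57, 3.01, 3.14, 3.14, 3.14].

INTERFACE

Orientations are given as a unit quaternion [x, y, z, w].
In Python, from rig import r gives the robot as it stands. The module is installed in compiled form; this text tells all that it offers.
- The arm moves only by the tool send_rows, never from a script. Its argument "steps" is a list of rows, each a list of 6 numbers: the shift along the world's x, y, z in cm, then the turn, a rotation vector about the world's x, y, z in rad. A call has 1 to 12 rows; each row shifts and turns the commanded pose from where the row before left it; what a row does not reach is not made up. A row lasts 1/12 s, in which the tool goes at most 41.7 mm and 7.16 degrees, less where a joint would pass 70% of its speed; a pose out of reach is approached as far as the arm can. A call is refused whole if a number of a shift passes 4.17 or a number of a turn 0.125, either way. A call with a gripper value outside its range is refused whole. "grip" is the opening, from 0 (shut) to 1 (fully open), set as the call begins (left out, the last holds). The fingers move at their own pace and stop on an object; "squeeze" is the grip in N (left out, the last holds). Time passes only in rows, so rows that do not move let the fingers close. It gives the time, the measured TCP pose, the force and the opening at its end, in the units of the state.
- r.observe(): the state, without advancing time (a new reading comes with each control period).
- r.snapshot(name): name is "scene" or "top" or "wrist"; returns the picture (384x512x3 uint8, red, green, blue); there is no depth.
- r.get_calibration(name): a dict with "fx", "fy", "cx", "cy" (pixels), "cam_to_world" (4x4, takes a point from camera to world coordinates); the wrist camera has in their place "tool_from_camera" (4x4, takes a point from camera to tool coordinates, whose origin is the TCP and whose axes are the flange's). Camera axes: x right, y down, z forward; pixel columns grow to the right and rows downward; lengths in m; the calibration is good to about 2 mm. The wrist camera is an equidistant fisheye: a pixel r from the principal point sees the ray r / f radians off the axis. A picture is of the moment at which its call begins: read the wrist's pose just before it. get_calibration takes no time and is no camera call.
- r.hand_in(): hands the job in, once; it reports no verdict.
The state is a dict: "time": time; "joints": joint angles; "dq": joint speeds; "effort": joint torques, N m; "eef_pos": TCP position; "eef_rot": TCP orientation; "ft_force": force on the tool from outside, world axes, zero at the start; "torque": the same for the moment, N m; "width": opening from 0.0 (shut) to 1.0 (fully open).
Only numpy, scipy, OpenCV 4.12 (cv2) and the standard library are available. Lean on these libraries where they do the work, as an engineer would, in place of code of your own. Each camera call takes 0.05 s, during which the arm holds its last target.

## Working session

There is one attempt and no reset: what is moved stays moved. The work goes in short steps, Python scripts to look and compute and a tool call to move; the robot and the scene stay as the last step left them, time stands still between calls to the robot, and variables do not carry over. Pictures are saved under pics/ and viewed, and the job is handed in when it is done.

Besides the shell and the picture viewer there is one more tool, called after "Call:" as name(argument=value, ...), one argument or row to a line, values as JSON. send_rows: Moves the arm, as the interface text tells. Its arguments: {"type":"object","properties":{"steps":{"type":"array","items":{"type":"array","items":{"type":"number"}}},"grip":{"type":"number"},"squeeze":{"type":"number"}},"required":["steps"]}

```bash
mkdir -p pics; ls; python3 - <<'E'
from rig import r
import cv2, numpy as np
o=r.observe(); print(o)
for n in ("scene","top","wrist"):
    im=r.snapshot(n); cv2.imwrite(f"pics/{n}0.png",im[:,:,::-1])
    c=r.get_calibration(n); print(n,{k:np.round(v,4).tolist() for k,v in c.items()})
E
```

```text
pics
{'time': 0.0, 'joints': array([ 1.46371398e+00,  4.07957276e-02,  8.38241429e-02, -4.30502021e-04,
       -1.61550167e+00, -3.33710677e-01]), 'dq': array([ 1.61881916e-03, -1.45794999e-06,  7.68744322e-04,  4.46752232e-04,
        8.71380446e-04, -7.95288827e-04]), 'effort': array([-4.48449282e-04, -3.68197560e+01,  3.47410798e+01,  6.93194389e+00,
       -5.46287614e-03,  1.37148294e-05]), 'eef_pos': array([0.25578543, 0.54239034, 0.23030182]), 'eef_rot': array([ 9.75812540e-01, -2.18607269e-01, -1.18858395e-04,  8.57400179e-04]), 'ft_force': array([ 1.35482818, -0.21530563, -0.76240323]), 'torque': array([ 0.01410533,  0.02121472, -0.00281126]), 'width': 0.9994075305222591}
scene {'fx': 456.9401, 'fy': 456.9401, 'cx': 260.2166, 'cy': 195.3123, 'cam_to_world': [[0.5473, -0.5128, 0.6615, -0.5252], [-0.837, -0.334, 0.4335, -0.8261], [-0.0014, -0.7909, -0.612, 1.0038], [0.0, 0.0, 0.0, 1.0]]}
top {'fx': 360.445, 'fy': 360.445, 'cx': 251.8318, 'cy': 193.0527, 'cam_to_world': [[0.0016, -0.9925, 0.1219, 0.327], [-0.9998, -0.0039, -0.0186, -0.1594], [0.019, -0.1218, -0.9924, 1.2953], [0.0, 0.0, 0.0, 1.0]]}
wrist {'fx': 297.3186, 'fy': 297.3186, 'cx': 256.7374, 'cy': 191.4188, 'tool_from_camera': [[-0.0005, -0.9577, -0.2876, 0.0746], [1.0, -0.0007, 0.0003, 0.0003], [-0.0005, -0.2876, 0.9577, -0.1419], [0.0, 0.0, 0.0, 1.0]]}
```

View pics/scene0.png

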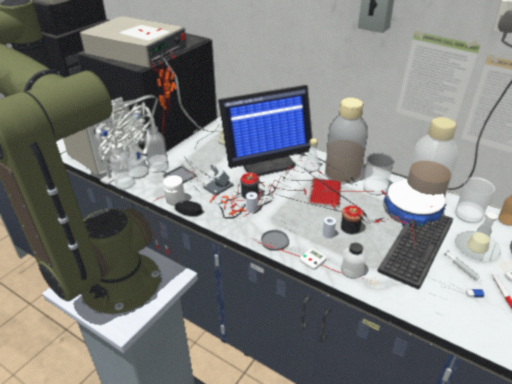

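View pics/top0.png

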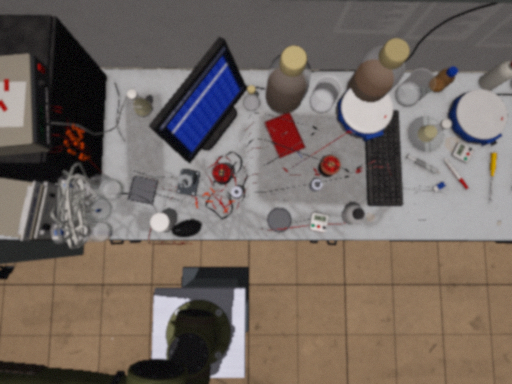

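View pics/wrist0.png

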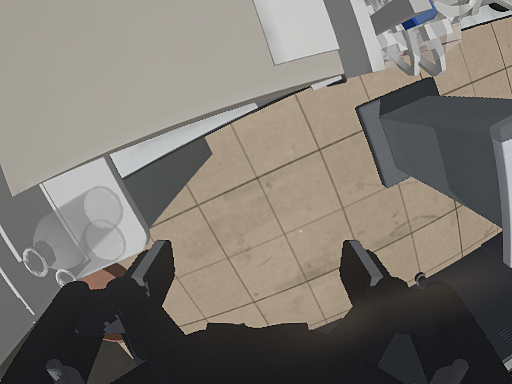

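```bash
python3 - <<'E'
import cv2
t=cv2.imread("pics/top0.png")[140:250,110:380]; cv2.imwrite("pics/top0z.png",cv2.resize(t,None,fx=2.96,fy=2.96,interpolation=cv2.INTER_CUBIC))
t=cv2.imread("pics/scene0.png")[150:290,150:390]; cv2.imwrite("pics/scene0z.png",cv2.resize(t,None,fx=3.3,fy=3.3,interpolation=cv2.INTER_CUBIC))
E
```

```text
(no output)
```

View pics/top0z.png

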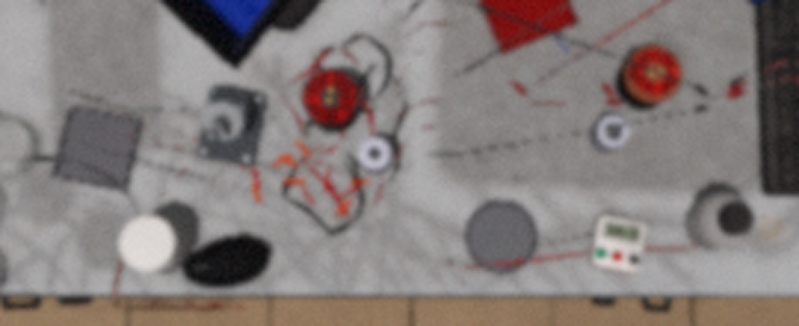

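View pics/scene0z.png

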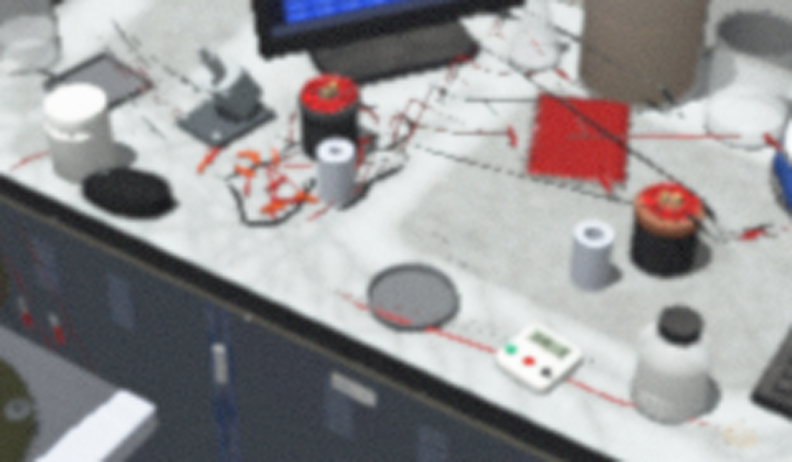

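```bash
cat > h.py <<'E'
import numpy as np, cv2
from scipy.spatial.transform import Rotation as R
from rig import r
def ray(name,uv,pose=None):
    c=r.get_calibration(name); u=(uv[0]-c['cx'])/c['fx']; v=(uv[1]-c['cy'])/c['fy']
    if name=='wrist':
        th=np.hypot(u,v); s=np.sin(th)/th if th>1e-9 else 1
        d=np.array([u*s,v*s,np.cos(th)])
        T=np.eye(4);T[:3,:3]=R.from_quat(pose[1]).as_matrix();T[:3,3]=pose[0]
        M=T@c['tool_from_camera']
    else:
        d=np.array([u,v,1.]); M=np.array(c['cam_to_world'])
    d=M[:3,:3]@d; return M[:3,3],d/np.linalg.norm(d)
def onz(name,uv,z,pose=None):
    o,d=ray(name,uv,pose); return o+d*(z-o[2])/d[2]
def proj(name,p,pose=None):
    c=r.get_calibration(name)
    M=np.array(c['tool_from_camera'] if name=='wrist' else c['cam_to_world'])
    if name=='wrist':
        T=np.eye(4);T[:3,:3]=R.from_quat(pose[1]).as_matrix();T[:3,3]=pose[0]; M=T@M
    q=M[:3,:3].T@(np.asarray(p)-M[:3,3])
    if name=='wrist':
        rr=np.hypot(q[0],q[1]); th=np.arctan2(rr,q[2]); k=th/rr
        return np.array([c['cx']+c['fx']*q[0]*k,c['cy']+c['fy']*q[1]*k])
    return np.array([c['cx']+c['fx']*q[0]/q[2],c['cy']+c['fy']*q[1]/q[2]])
def tri(o1,d1,o2,d2):
    A=np.array([d1,-d2]).T; s=np.linalg.lstsq(A,o2-o1,rcond=None)[0]
    a=o1+s[0]*d1;b=o2+s[1]*d2; return (a+b)/2,np.linalg.norm(a-b)
def snapw(tag):
    o=r.observe(); im=r.snapshot('wrist'); cv2.imwrite(f'pics/{tag}.png',im[:,:,::-1])
    np.save(f'pics/{tag}.npy',np.r_[o['eef_pos'],o['eef_rot']]); 
    print('t',o['time'],'pos',o['eef_pos'].round(4),'q',o['eef_rot'].round(4),'j',o['joints'].round(2),'w',round(o['width'],3)); return im
def lp(tag):
    p=np.load(f'pics/{tag}.npy'); return p[:3],p[3:]
E
python3 - <<'E'
from h import *
for n,uv,z in [('slA',(236.7,191.7),.06),('slB',(316.8,184.3),.06),('tip',(186,179),.115),('tray',(142.8,189.7),.012),('dish',(278.9,219.4),.012),('cellA',(222,173),.083),('cellB',(329.5,165),.083),('mouse',(186.5,228),.02),('white',(159.5,222),.085),('timer',(319.5,222),.018),('clearcap',(358,213.5),.1)]:
    p=onz('top',uv,z); print(n,p.round(3),np.hypot(p[0],p[1]).round(3))
for n,uv,z in [('slA',(150+336/3.3,150+150/3.3),.06),('slB',(150+593/3.3,150+233/3.3),.06)]:
    print(n,onz('scene',uv,z).round(3))
E
```

```text
slA [ 0.483 -0.13   0.06 ] 0.501
slB [ 0.51  -0.408  0.06 ] 0.654
tip [0.518 0.036 0.115] 0.519
tray [0.495 0.206 0.012] 0.536
dish [ 0.391 -0.28   0.012] 0.481
cellA [ 0.544 -0.08   0.083] 0.55
cellB [ 0.574 -0.449  0.083] 0.729
mouse [0.359 0.046 0.02 ] 0.362
white [0.377 0.126 0.085] 0.398
timer [ 0.381 -0.424  0.018] 0.57
clearcap [ 0.406 -0.536  0.1  ] 0.673
slA [ 0.479 -0.134  0.06 ]
slB [ 0.505 -0.412  0.06 ]
```

Call:
send_rows(
  steps=[
    [0.5,-4,1,0,0,0.06],
    [0.5,-4,1,0,0,0.06],
    [0.5,-4,1,0,0,0.06],
    [0.5,-4,1,0,0,0.06],
    [0.5,-4,1,0,0,0.06],
    [0.5,-4,1,0,0,0.06],
    [2.8,-3,0.2,0,0,0.013],
    [2.8,-3,0.2,0,0,0.013],
    [2.8,-3,0.2,0,0,0.013],
    [2.8,-3,0.2,0,0,0.013],
    [2.8,-3,0.2,0,0,0.013],
    [2.8,-3,0.2,0,0,0.015],
  ],
)

```text
time: 1.15
eef_pos: [0.4549, 0.1207, 0.3035]
eef_rot: [1.0, 0.0, 0.0, -0.0]
ft_force: [0.2, 1.5, -0.0]
width: 0.998
```

Call:
send_rows(
  steps=[
    [1,-1,0,0,0,0],
    [0,0,0,0,0,0],
    [0,0,0,0,0,0],
  ],
)

```text
time: 1.4
eef_pos: [0.4642, 0.1119, 0.3026]
eef_rot: [1.0, -0.002, -0.001, 0.0]
ft_force: [-0.2, 0.7, 0.7]
width: 1.0
```

```bash
python3 -c "
from h import *
snapw('w1')"
```

```text
t 1.4 pos [0.4642 0.1119 0.3026] q [ 1.0e+00 -1.6e-03 -6.0e-04  3.0e-04] j [ 0.66 -0.26 -0.06 -0.   -1.77  0.91] w 1.0
```

View pics/w1.png

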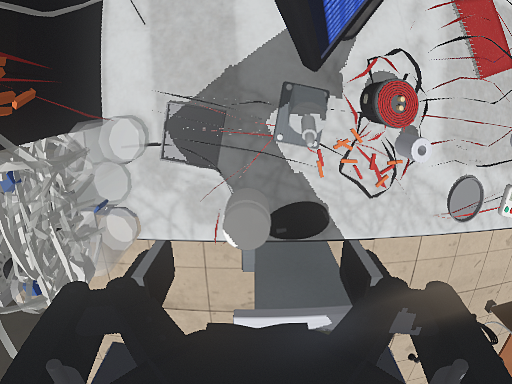

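Call:
send_rows(
  steps=[
    [-0.2,-3.4,-1.2,0,0,0],
    [-0.2,-3.4,-1.2,0,0,0],
    [-0.2,-3.4,-1.2,0,0,0],
    [0,-3.4,-1.2,0,0,0],
    [0,-2.4,-1.2,0,0,0],
    [0,0,0,0,0,0],
    [0,0,0,0,0,0],
    [0,0,0,0,0,0],
  ],
)

```text
time: 2.12
eef_pos: [0.4579, -0.0465, 0.2438]
eef_rot: [1.0, 0.0, 0.0, -0.0]
ft_force: [-0.8, 0.1, 0.4]
width: 0.999
```

```bash
python3 -c "
from h import *
snapw('w2')"
```

```text
t 2.1167 pos [ 0.4579 -0.0465  0.2438] q [ 1.e+00  2.e-04  5.e-04 -1.e-04] j [ 0.34 -0.34 -0.23  0.   -1.68  1.23] w 0.999
```

View pics/w2.png

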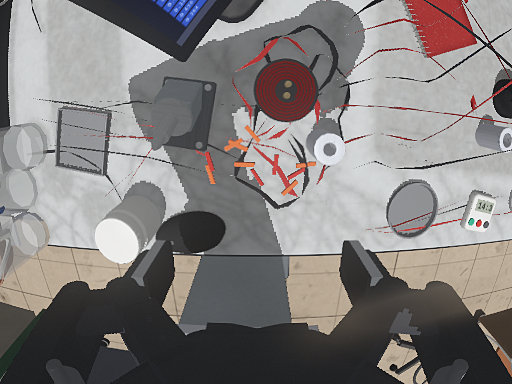

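```bash
python3 - <<'E'
import cv2, numpy as np
a=cv2.imread("pics/w1.png")[75:155,265:345]; b=cv2.imread("pics/w2.png")[70:160,140:220]
b=b[:80]
f=lambda t: cv2.resize(np.clip((t/255.)**0.6*255,0,255).astype('uint8'),None,fx=5,fy=5,interpolation=cv2.INTER_CUBIC)
cv2.imwrite("pics/gz.png",np.hstack([f(a),f(b)]))
E
```

```text
(no output)
```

View pics/gz.png

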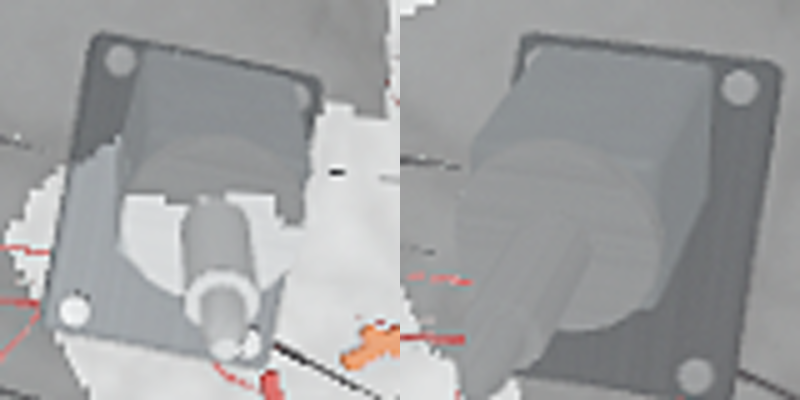

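Call:
send_rows(
  steps=[
    [-0.3,3.2,-0.6,0,0,0],
    [-0.3,3.2,-0.6,0,0,0],
    [-0.3,3.2,-0.6,0,0,0],
    [-0.3,3.2,-0.6,0,0,0],
    [0,2.2,-0.6,0,0,0],
    [0,0,0,0,0,0],
    [0,0,0,0,0,0],
    [0,0,0,0,0,0],
  ],
)

```text
time: 2.83
eef_pos: [0.446, 0.1034, 0.2139]
eef_rot: [1.0, 0.001, 0.0, -0.0]
ft_force: [-0.7, 0.1, 0.2]
width: 0.999
```

```bash
python3 - <<'E'
from h import *
snapw('w3')
a=cv2.imread("pics/w3.png");cv2.imwrite("pics/gz3.png",cv2.resize(a[30:190,220:420],None,fx=4,fy=3.75,interpolation=cv2.INTER_CUBIC))
E
```

```text
t 2.8333 pos [0.446  0.1034 0.2139] q [ 1.e+00  6.e-04  4.e-04 -0.e+00] j [ 0.67 -0.35 -0.29  0.   -1.63  0.9 ] w 0.999
```

View pics/gz3.png

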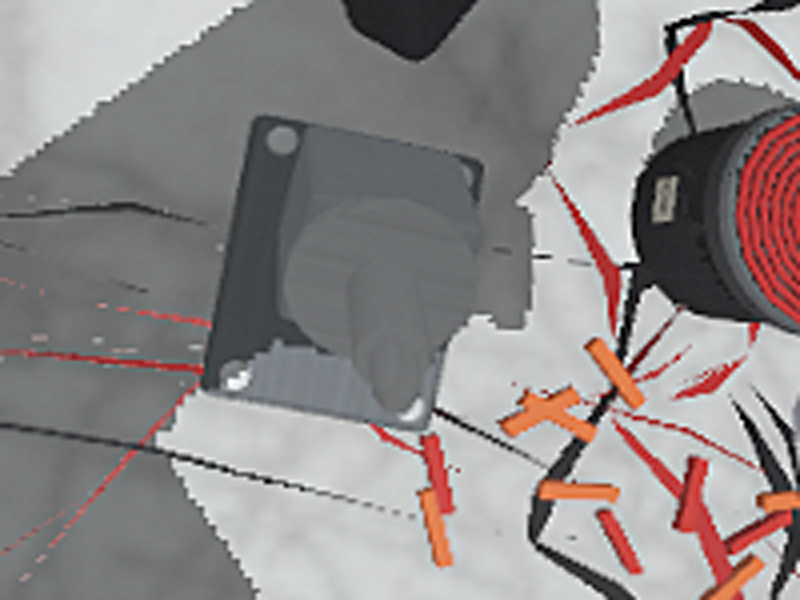

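```bash
python3 - <<'E'
import cv2, numpy as np
def f(t,k):
    g=cv2.resize(t,None,fx=k,fy=k,interpolation=cv2.INTER_CUBIC)
    g=cv2.cvtColor(g,cv2.COLOR_BGR2GRAY).astype(float)
    lo,hi=60,130
    g=np.clip((g-lo)/(hi-lo)*255,0,255).astype('uint8')
    for i in range(0,g.shape[1],10*k): cv2.line(g,(i,0),(i,4),255 if i%(50*k) else 0,1)
    return g
a=cv2.imread("pics/w3.png")[75:150,268:346]; cv2.imwrite("pics/g3.png",f(a,8))
b=cv2.imread("pics/w2.png")[70:160,145:220]; cv2.imwrite("pics/g2.png",f(b,6))
E
```

```text
(no output)
```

View pics/g3.png

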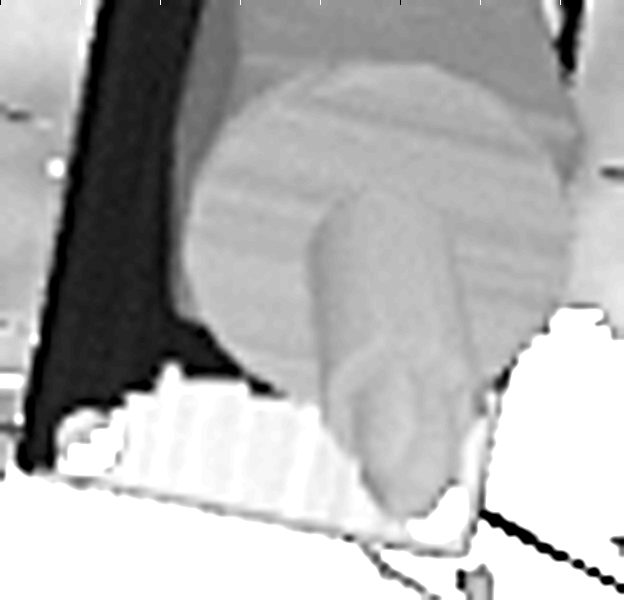

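View pics/g2.png

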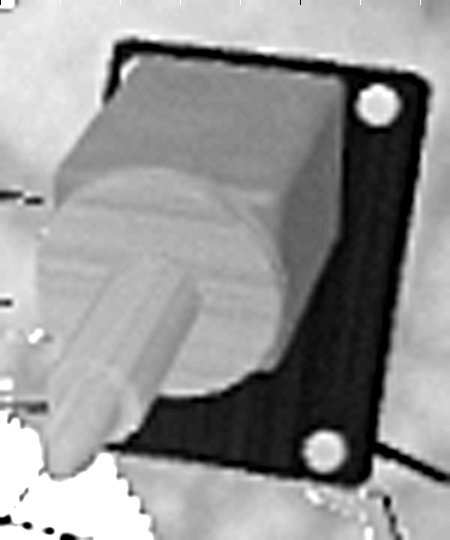

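```bash
cat > g.py <<'E'
from h import *
def px(l,k,o): return [np.array([x/k+o[0],y/k+o[1]]) for x,y in l]
# +: cv2.resize pixel-centre shift
def px(l,k,o): return [np.array([(x+.5)/k-.5+o[0],(y+.5)/k-.5+o[1]]) for x,y in l]
E3=px([(395,63),(300,90),(240,140),(205,185),(187,250),(200,300),(230,345),(275,388),(505,115),(545,155),(568,210),(562,270),(535,325),(505,375)],8,(268,75))
E2=px([(150,168),(100,185),(60,215),(38,260),(215,180),(250,210),(275,255),(280,300),(265,340),(235,375),(190,393)],6,(145,70))
P3=px([(405,506)],8,(268,75))[0]; P2=px([(63,468)],6,(145,70))[0]; P1=np.array([309.7,144.5])
C3=px([(25,468),(468,550)],8,(268,75)); C2=px([(118,42),(428,82),(365,485)],6,(145,70))
p1,p2,p3=lp('w1'),lp('w2'),lp('w3')
for a,b in [((P2,p2),(P3,p3)),((P1,p1),(P2,p2)),]:
    print('tip',*tri(*ray('wrist',*a),*ray('wrist',*b)) ) if 0 else None
t,e=tri(*ray('wrist',P2,p2),*ray('wrist',P3,p3)); print('tip23',t.round(4),e)
t1,e=tri(*ray('wrist',P2,p2),*ray('wrist',P1,p1)); print('tip12',t1.round(4),e)
c=[onz('wrist',q,0.008,p2) for q in C2]+[onz('wrist',q,0.008,p3) for q in C3]; print('corners',np.array(c).round(4))
for i,j in [(0,1),(1,2),(3,4)]:
    v=c[j]-c[i]; print('edge',np.linalg.norm(v).round(4),np.degrees(np.arctan2(v[1],v[0])).round(1))
az=None
for E,p,n in ((E2,p2,'2'),(E3,p3,'3')):
    ell=cv2.fitEllipse(np.array(E,np.float32)); s=onz('wrist',ell[0],.07,p)
    for it in range(3):
        h=t-s; a=np.arctan2(h[1],h[0]); nz=np.array([.5*np.cos(a),.5*np.sin(a),.866])
        ex=np.cross([0,0,1],nz);ex/=np.linalg.norm(ex);ey=np.cross(nz,ex)
        Q=[]
        for q in E:
            o,d=ray('wrist',q,p); X=o+d*((s-o)@nz)/(d@nz); Q.append([(X-s)@ex,(X-s)@ey])
        Q=np.array(Q); A=np.c_[2*Q,np.ones(len(Q))]; z=np.linalg.lstsq(A,(Q**2).sum(1),rcond=None)[0]
        rad=np.sqrt(z[2]+z[:2]@z[:2]); res=np.hypot(*(Q-z[:2]).T)-rad
        s=s+z[0]*ex+z[1]*ey; s=s+ (0.07-s[2])*0*nz
    print(n,'seat',s.round(4),'rad',rad.round(4),'res',res.std().round(4),'axis to tip',np.linalg.norm(t-s).round(4),'az',np.degrees(a).round(1),'tilt',np.degrees(np.arctan2(np.hypot(*h[:2]),h[2])).round(1))
E
python3 g.py
```

```text
tip23 [0.4938 0.0511 0.1106] 0.0005062788614593023
tip12 [0.4941 0.0505 0.1121] 0.0004829057678166108
corners [[0.5731 0.0714 0.008 ]
 [0.5606 0.0037 0.008 ]
 [0.4744 0.019  0.008 ]
 [0.4872 0.0862 0.008 ]
 [0.4761 0.0196 0.008 ]]
edge 0.0688 -100.5
edge 0.0875 170.0
edge 0.0675 -99.5
2 seat [0.5221 0.0445 0.0703] rad 0.0234 res 0.0011 axis to tip 0.0496 az 167.0 tilt 35.8
3 seat [0.5207 0.0464 0.0697] rad 0.0233 res 0.0007 axis to tip 0.0491 az 170.1 tilt 33.7
```

Call:
send_rows(
  steps=[
    [-0.5,-0.6,-1,0,0,-0.087],
    [-0.5,-0.6,-1,0,0,-0.087],
    [-0.5,-0.6,-1.5,-0.018,-0.103,0],
    [-0.5,-0.5,-1.5,-0.018,-0.103,0],
    [-0.5,-0.5,-1.5,-0.018,-0.103,0],
    [-0.4,-0.5,-1.5,-0.018,-0.103,0],
    [-0.4,-0.5,-1.5,-0.018,-0.103,0],
    [0,0,0,0,0,0],
    [0,0,0,0,0,0],
    [0,0,0,0,0,0],
  ],
)

```text
time: 3.72
eef_pos: [0.4191, 0.0664, 0.1249]
eef_rot: [0.964, -0.085, 0.251, 0.023]
ft_force: [-0.2, -0.2, -1.6]
width: 1.0
```

```bash
python3 - <<'E'
from h import *
snapw('w4')
E
```

```text
t 3.7167 pos [0.4191 0.0664 0.1249] q [ 0.9639 -0.085   0.2514  0.0225] j [ 1.06 -1.05 -1.08  0.49 -1.38  0.28] w 1.0
```

View pics/w4.png

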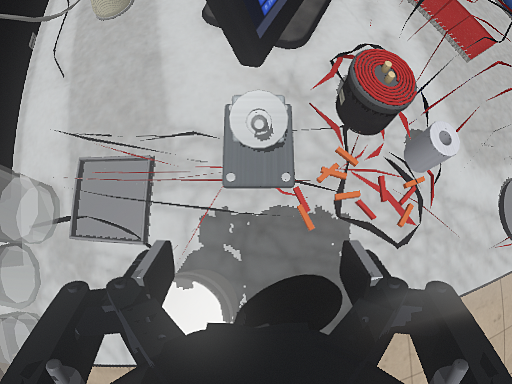

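```bash
python3 - <<'E'
import cv2, numpy as np
a=cv2.imread("pics/w4.png")[80:160,215:305]; g=cv2.resize(a,None,fx=8,fy=7.5,interpolation=cv2.INTER_CUBIC) if 0 else cv2.resize(a,None,fx=7,fy=7,interpolation=cv2.INTER_CUBIC)
cv2.imwrite("pics/g4.png",g)
E
```

```text
(no output)
```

View pics/g4.png

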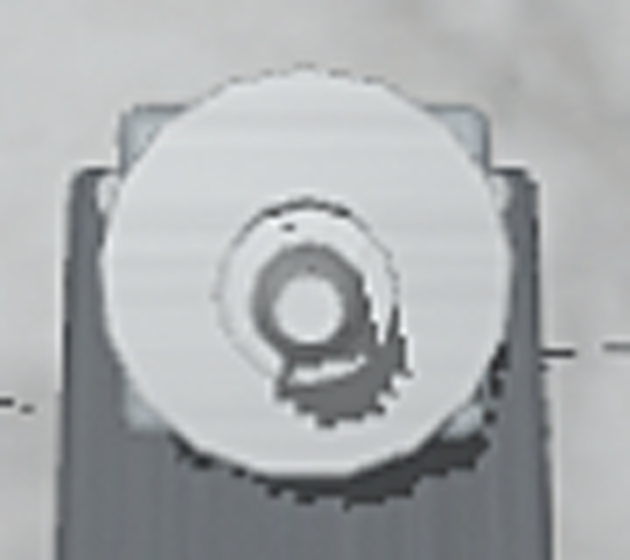

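```bash
cat > g4.py <<'E'
from h import *
p4=lp('w4')
m=R.from_quat(p4[1]).as_matrix(); print('tool z',m[:,2].round(4),'x',m[:,0].round(4))
def P(x,y): return np.array([(x+.5)/7-.5+215,(y+.5)/7-.5+80])
s=onz('wrist',P(307.5,271.5),.07,p4); o,d=ray('wrist',P(307.5,271.5),p4)
print('seat',s.round(4),'dist',np.linalg.norm(s-o).round(4))
for n,L,q in (('tip',.052,P(310,309)),('cone',.048,P(309.5,303)),('step',.034,P(306.5,293))):
    o,d=ray('wrist',q,p4)
    # point at distance L from s on ray (nearer camera)
    b=d@(o-s); c=(o-s)@(o-s)-L*L; disc=b*b-c
    k=-b-np.sqrt(max(disc,0)); X=o+k*d; a=(X-s)/L
    print(n,X.round(4),'axis',a.round(4),'tilt',np.degrees(np.arccos(a[2])).round(1),'az',np.degrees(np.arctan2(a[1],a[0])).round(1))
for az in (168,170,172):
    a=np.radians(az); ax=np.array([.5*np.cos(a),.5*np.sin(a),.866])
    print(az,[ (7*(proj('wrist',s+L*ax,p4)-[215,80]+.5)-.5).round(1) for L in (0,.034,.052)])
for tag in('w2','w3'):
    pp=lp(tag); a=np.radians(170); ax=np.array([.5*np.cos(a),.5*np.sin(a),.866])
    k,of=(6,(145,70)) if tag=='w2' else (8,(268,75))
    print(tag,[(k*(proj('wrist',s+L*ax,pp)-of+.5)-.5).round(0) for L in (0,.034,.052)])
E
python3 g4.py
```

```text
tool z [ 0.4807 -0.0862 -0.8726] x [ 0.8592 -0.1526  0.4884]
seat [0.5199 0.0461 0.07  ] dist 0.2398
tip [0.4941 0.0508 0.1149] axis [-0.4966  0.0912  0.8632] tilt 30.3 az 169.6
cone [0.4963 0.0505 0.1115] axis [-0.4926  0.0909  0.8655] tilt 30.1 az 169.5
step [0.5032 0.0494 0.0994] axis [-0.4931  0.0978  0.8644] tilt 30.2 az 168.8
168 [array([307.5, 271.5]), array([304.2, 291.9]), array([301.9, 305.6])]
170 [array([307.5, 271.5]), array([310.2, 292. ]), array([312.1, 305.8])]
172 [array([307.5, 271.5]), array([316.3, 291.9]), array([322.2, 305.6])]
w2 [array([154., 292.]), array([ 92., 402.]), array([ 56., 469.])]
w3 [array([385., 251.]), array([408., 405.]), array([421., 501.])]
```

```bash
python3 - <<'E'
from h import *
a=cv2.imread("pics/w2.png")[110:180,295:375]; b=cv2.imread("pics/w4.png")[110:180,395:475]
cv2.imwrite("pics/sa.png",cv2.resize(np.hstack([a,b]),None,fx=5,fy=5,interpolation=cv2.INTER_CUBIC))
E
```

```text
(no output)
```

View pics/sa.png

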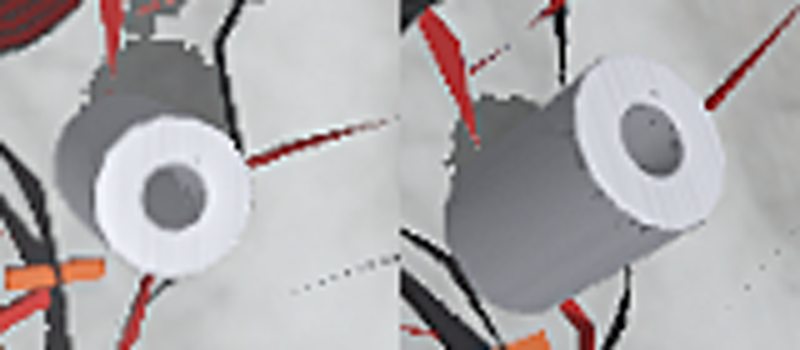

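```bash
python3 - <<'E'
from h import *
def P(x,y,ox,oy): return np.array([(x+.5)/5-.5+ox,(y+.5)/5-.5+oy])
print('w2',onz('wrist',P(173.5,195.5,295,110),.06,lp('w2')).round(4), 'bore',onz('wrist',P(175.5,196,295,110),.06,lp('w2')).round(4))
print('w4 bore',onz('wrist',P(652-400,139,395,110),.06,lp('w4')).round(4))
# cell centre: top (z .083) in w2
print('cellA',onz('wrist',(286,89.5),.083,lp('w2')).round(4))
print('tray w2',onz('wrist',(84,139.5),.012,lp('w2')).round(4),'w1',onz('wrist',(194,135),.012,lp('w1')).round(4))
for q in [(79,156),(154,157),(149,243),(70,237)]: print('tray corner w4',onz('wrist',q,.012,lp('w4')).round(4))
print('dish w2',onz('wrist',(412.5,208.5),.012,lp('w2')).round(4))
print('slB w2',onz('wrist',(509,138),.06,lp('w2')).round(4))
E
```

```text
w2 [ 0.4846 -0.1288  0.06  ] bore [ 0.4844 -0.1293  0.06  ]
w4 bore [ 0.484  -0.1286  0.06  ]
cellA [ 0.5478 -0.0766  0.083 ]
tray w2 [0.4967 0.1969 0.012 ] w1 [0.4952 0.203  0.012 ]
tray corner w4 [0.5482 0.2424 0.012 ]
tray corner w4 [0.5273 0.1515 0.012 ]
tray corner w4 [0.4425 0.1656 0.012 ]
tray corner w4 [0.4602 0.2579 0.012 ]
dish w2 [ 0.3938 -0.2771  0.012 ]
slB w2 [ 0.5151 -0.4123  0.06  ]
```

Call:
send_rows(
  steps=[
    [0.5,-0.5,3.8,0.018,0.101,0],
    [0.5,-0.5,3.8,0.018,0.101,0],
    [1.1,-3.6,-0.2,0.018,0.101,0],
    [1.1,-3.6,-0.2,0.018,0.101,0],
    [1.1,-3.6,-0.2,0.018,0.101,0],
    [1.1,-3.6,-0.2,0,0,0.09],
    [1.1,-3.6,-0.2,0,0,0.09],
    [0,-0.5,-1,0,0,0.09],
    [0,0,0,0,0,0],
    [0,0,0,0,0,0],
  ],
)

```text
time: 4.6
eef_pos: [0.4756, -0.112, 0.1709]
eef_rot: [0.999, 0.042, 0.03, 0.004]
ft_force: [-0.3, -0.2, -1.4]
width: 1.0
```

```bash
cat >> h.py <<'E'
def ori():
    o=r.observe(); m=R.from_quat(o['eef_rot']).as_matrix()
    print('t',round(o['time'],2),'pos',o['eef_pos'].round(4),'xt',m[:,0].round(3),'zt',m[:,2].round(4),'j',o['joints'].round(2),'F',o['ft_force'].round(1),'w',round(o['width'],3))
    return o
E
python3 - <<'E'
from h import *
ori(); snapw('w5')
E
```

```text
t 4.6 pos [ 0.4756 -0.112   0.1709] xt [0.995 0.085 0.06 ] zt [ 0.0604 -0.0055 -0.9982] j [ 0.2  -0.32 -0.36  0.02 -1.48  1.46] F [-0.3 -0.2 -1.4] w 1.0
t 4.6 pos [ 0.4756 -0.112   0.1709] q [0.9986 0.0424 0.0301 0.004 ] j [ 0.2  -0.32 -0.36  0.02 -1.48  1.46] w 1.0
```

View pics/w5.png

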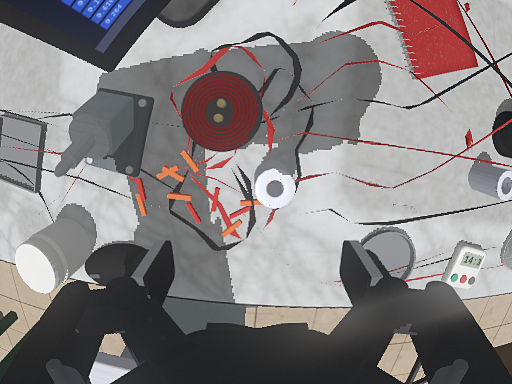

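```bash
python3 - <<'E'
from h import *
im=cv2.imread('pics/w5.png'); g=im[155:220,245:310]
hsv=cv2.cvtColor(g,cv2.COLOR_BGR2HSV); b=g[:,:,0].astype(int); rr=g[:,:,2].astype(int)
m=((b>195)&(b-rr>6)).astype('uint8')
n,l,st,c=cv2.connectedComponentsWithStats(m); i=1+st[1:,4].argmax(); print(st[i])
cs,_=cv2.findContours((l==i).astype('uint8'),cv2.RETR_EXTERNAL,cv2.CHAIN_APPROX_NONE)
e=cv2.fitEllipse(cs[0]); print(e)
print(onz('wrist',np.array(e[0])+[245,155],.06,lp('w5')).round(4))
E
```

```text
[  8  14  43  44 997]
((28.6036434173584, 34.443359375), (38.568084716796875, 41.674476623535156), 63.225311279296875)
[ 0.4836 -0.1286  0.06  ]
```

Call:
send_rows(
  steps=[
    [0.4,-0.8,-2,0.003,0.03,0],
    [0.4,-0.9,-2,0.003,0.03,0],
    [0.05,0,-2,0,0,0],
    [0,0,-2,0,0,0],
    [0,0,-2,0,0,0],
    [0,0,-2,0,0,0],
    [0,0,-1.8,0,0,0],
    [0,0,-1,0,0,0],
    [0,0,0,0,0,0],
    [0,0,0,0,0,0],
  ],
)

```text
time: 5.48
eef_pos: [0.4853, -0.127, 0.0265]
eef_rot: [0.999, 0.046, 0.004, -0.0]
ft_force: [-0.4, 0.2, 0.4]
width: 1.002
```

```bash
python3 - <<'E'
from h import *
ori()
E
```

```text
t 5.48 pos [ 0.4853 -0.127   0.0265] xt [0.996 0.091 0.007] zt [ 7.e-03  9.e-04 -1.e+00] j [ 0.15 -0.16 -0.48  0.   -1.24  1.52] F [-0.4  0.2  0.4] w 1.002
```

Call:
send_rows(
  steps=[
    [-0.1,-0.15,-0.3,0,0.007,0],
    [0,0,0,0,0,0],
    [0,0,0,0,0,0],
    [0,0,0,0,0,0],
    [0,0,0,0,0,0],
    [0,0,0,0,0,0],
    [0,0,0,0,0,0],
    [0,0,0,0,0,0],
  ],
  grip=0,
  squeeze=60,
)

```text
time: 6.15
eef_pos: [0.4848, -0.1291, 0.024]
eef_rot: [0.999, 0.045, 0.001, -0.001]
ft_force: [0.4, 1.3, 5.7]
width: 0.435
```

```bash
python3 - <<'E'
from h import *
ori()
E
```

```text
t 6.15 pos [ 0.4848 -0.1291  0.024 ] xt [0.996 0.091 0.002] zt [ 0.0018  0.0011 -1.    ] j [ 0.14 -0.15 -0.48 -0.   -1.24  1.52] F [0.4 1.3 5.7] w 0.435
```

Call:
send_rows(
  steps=[
    [0,0,2,0,0,0],
    [0,0,4,0,0,0],
    [0,0,4,0,0,0],
    [0,0,4,0,0,0],
    [0,0,4,0,0,0],
    [-0.2,2.5,0,0,0,-0.09],
    [-0.2,2.5,0,0,0,-0.09],
    [-0.2,2.5,0,0,0,-0.09],
    [-0.2,2.2,0,-0.0187,-0.103,0],
    [-0.2,2.2,0,-0.0187,-0.103,0],
    [-0.2,2.2,0,-0.0187,-0.103,0],
    [-0.2,2.2,0,-0.0187,-0.103,0],
  ],
)

```text
time: 7.15
eef_pos: [0.4702, 0.0349, 0.2032]
eef_rot: [0.974, -0.088, 0.21, 0.017]
ft_force: [1.0, -1.6, 0.2]
width: 0.435
```

```bash
python3 - <<'E'
from h import *
ori()
E
```

```text
t 7.15 pos [0.4702 0.0349 0.2032] xt [ 0.897 -0.165  0.411] zt [ 0.4053 -0.07   -0.9115] j [ 0.76 -0.75 -0.74  0.35 -1.33  0.59] F [ 1.  -1.6  0.2] w 0.435
```

```bash
cat >> h.py <<'E'
SEAT=np.array([.5203,.0460,.07]); AZ=np.radians(169.7); AX=np.array([.5*np.cos(AZ),.5*np.sin(AZ),np.sqrt(.75)])
XT=np.array([-np.sqrt(.75)*np.cos(AZ),-np.sqrt(.75)*np.sin(AZ),.5])
YT=np.cross(-AX,XT); RT=np.array([XT,YT,-AX]).T
def togo(s,off=(0,0)):
    """shift cm, turn rad to bring TCP to s along pin; plus position in pin frame"""
    o=r.observe(); m=R.from_quat(o['eef_rot']).as_matrix()
    t=SEAT+s*AX+off[0]*XT+off[1]*YT
    rv=(R.from_matrix(RT)*R.from_matrix(m).inv()).as_rotvec()
    d=o['eef_pos']-SEAT
    print('t',round(o['time'],2),'shift cm',(100*(t-o['eef_pos'])).round(2),'turn',rv.round(4),'| now s,x,y mm',(1000*np.array([d@AX,d@XT,d@YT])).round(1),'F(pin z,x,y)',np.array([o['ft_force']@v for v in (AX,XT,YT)]).round(1),'j3',o['joints'][2].round(3),'w',round(o['width'],3))
E
python3 -c "
from h import *
togo(.105)"
```

```text
t 7.15 shift cm [-0.16  2.04 -4.22] turn [-0.0217 -0.0974 -0.0002] | now s,x,y mm [139.   25.7  19.8] F(pin z,x,y) [-0.5  1.2  1.4] j3 -0.737 w 0.435
```

Call:
send_rows(
  steps=[
    [0,2,-0.2,-0.0217,-0.0974,0],
    [-0.1,0,-1.3,0,0,0],
    [-0.1,0,-1.4,0,0,0],
    [0,0,-1.3,0,0,0],
    [0,0,0,0,0,0],
    [0,0,0,0,0,0],
    [0,0,0,0,0,0],
  ],
)

```text
time: 7.73
eef_pos: [0.4683, 0.0539, 0.1619]
eef_rot: [0.963, -0.086, 0.256, 0.024]
ft_force: [-0.6, -1.0, -0.2]
width: 0.436
```

```bash
python3 -c "
from h import *
togo(.105); snapw('w6')
cv2.imwrite('pics/w6s.png',r.snapshot('scene')[:,:,::-1][140:220,180:280].repeat(6,0).repeat(6,1))"
```

```text
t 7.73 shift cm [ 0.03  0.15 -0.1 ] turn [ 0.0017 -0.0048 -0.0002] | now s,x,y mm [105.8   0.5   1.5] F(pin z,x,y) [ 0.  -0.5  1.1] j3 -0.929 w 0.436
t 7.7333 pos [0.4683 0.0539 0.1619] q [ 0.9626 -0.0863  0.2556  0.0242] j [ 0.88 -0.85 -0.93  0.47 -1.25  0.42] w 0.436
```

View pics/w6.png

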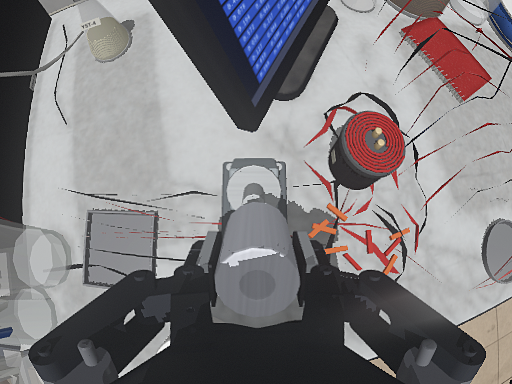

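View pics/w6s.png

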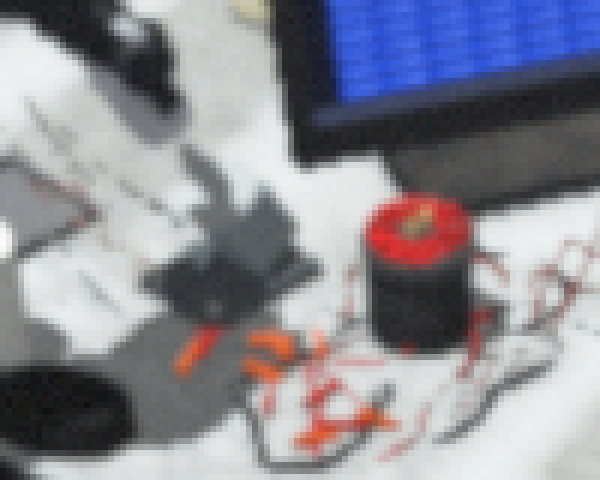

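```bash
python3 - <<'E'
from h import *
p=lp('w6'); print('seat',proj('wrist',SEAT,p),'tip',proj('wrist',SEAT+.052*AX,p))
T=R.from_quat(p[1]).as_matrix()
for z in (.024,-.006,-.036): print(z,proj('wrist',p[0]+T@[ -.0006,0,z],p))
a=cv2.imread('pics/w6.png')[145:315,195:315]; a=np.clip(255*(a/255.)**.7,0,255).astype('uint8'); cv2.imwrite('pics/g6.png',cv2.resize(a,None,fx=3.5,fy=3.5,interpolation=cv2.INTER_CUBIC) if 0 else cv2.resize(a[:85],None,fx=6,fy=6,interpolation=cv2.INTER_CUBIC))
E
```

```text
seat [253.74852437 191.10286858] tip [253.24302649 212.65962789]
0.024 [255.45201642 230.63474326]
-0.006 [255.25838556 254.39041395]
-0.036 [254.99304701 287.80681472]
```

View pics/g6.png

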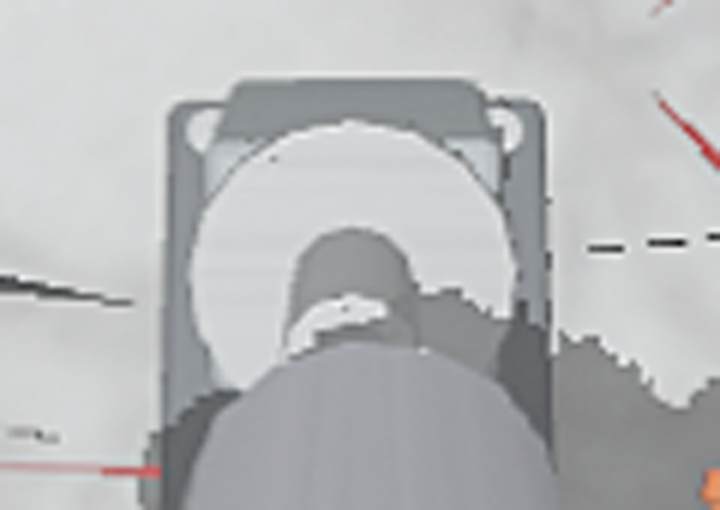

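```bash
python3 - <<'E'
from h import *
a=cv2.imread('pics/w6.png')[195:325,195:325]; a=np.clip(255*(a/255.)**.6,0,255).astype('uint8'); cv2.imwrite('pics/g6b.png',cv2.resize(a,None,fx=4.6,fy=4.6,interpolation=cv2.INTER_CUBIC))
E
```

```text
(no output)
```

View pics/g6b.png

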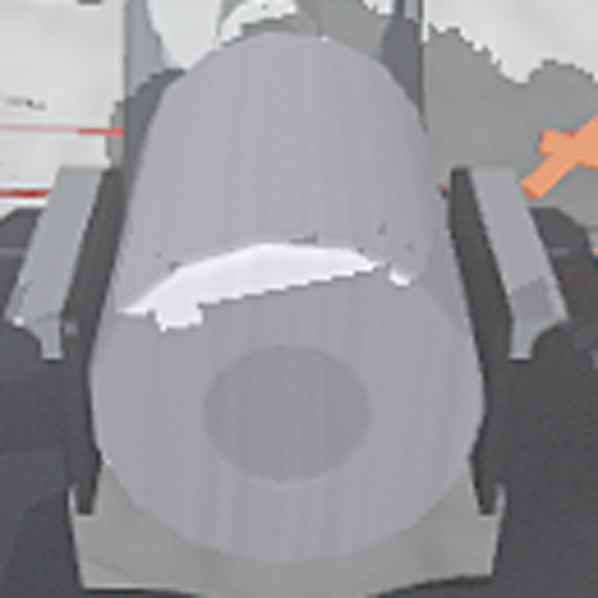

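```bash
python3 - <<'E'
from h import *
p=lp('w6'); T=R.from_quat(p[1]).as_matrix()
for x in (-.0006,.0004,.0014): print(x,'top c',proj('wrist',p[0]+T@[x,.001,-.036],p).round(1),'far apex',proj('wrist',p[0]+T@[x+.019,.001,.024],p).round(1),'top apex',proj('wrist',p[0]+T@[x+.019,.001,-.036],p).round(1),'bot',proj('wrist',p[0]+T@[x-.019,.001,-.036],p).round(1), [proj('wrist',p[0]+T@[x,.001+s*.019,-.036],p).round(1)[0] for s in(-1,1)])
print('meas top c 257.6,284.7; far apex y',195+38/4.6,'top apex',195+243/4.6,'bot',195+562/4.6,'lr',195+92/4.6,195+484/4.6)
# flange apex
for s in (-1,1): print('flange apex',proj('wrist',SEAT+s*.024*XT,p).round(1))
print('flange apex meas',145+122/6, 'lr',195+190/6,195+515/6,[proj('wrist',SEAT+s*.024*YT,p).round(1)[0] for s in(-1,1)])
E
```

```text
-0.0006 top c [257.3 287.8] far apex [257.1 201.1] top apex [257.4 249. ] bot [257.3 320.6] [np.float64(213.1), np.float64(301.5)]
0.0004 top c [257.3 285.9] far apex [257.1 199.5] top apex [257.4 246.8] bot [257.3 319. ] [np.float64(212.9), np.float64(301.7)]
0.0014 top c [257.3 284. ] far apex [257.1 197.8] top apex [257.4 244.5] bot [257.3 317.4] [np.float64(212.8), np.float64(301.9)]
meas top c 257.6,284.7; far apex y 203.2608695652174 top apex 247.82608695652175 bot 317.17391304347825 lr 215.0 300.2173913043478
flange apex [253.8 216.8]
flange apex [253.7 164. ]
flange apex meas 165.33333333333334 lr 226.66666666666666 280.8333333333333 [np.float64(226.2), np.float64(281.3)]
```

```bash
cat > fit.py <<'E'
from h import *
from scipy.optimize import least_squares
def fit(tag,meas):
    # meas: top apex row, bot row, left col, right col, far apex row
    p=lp(tag); T=R.from_quat(p[1]).as_matrix(); pr=lambda x,y,z: proj('wrist',p[0]+T@[x,y,z],p)
    def f(q,full=False):
        xt,xf,y,dz=q; zt=-.036+dz; zf=.024+dz; tl=(xt-xf)/.06
        m=[pr(xt+.019,y,zt+.019*tl)[1],pr(xt-.019,y,zt-.019*tl)[1],pr(xt,y-.019,zt)[0],pr(xt,y+.019,zt)[0],pr(xf+.019,y,zf+.019*tl)[1]]
        return np.array(m)-meas
    s=least_squares(f,[0,0,0,0]); print('x_top,x_far,y,dz mm',(1000*s.x).round(2),'res',s.fun.round(2))
if __name__=='__main__':
    fit('w6',np.array([247.8,317.2,215.0,300.2,203.3]))
    fit('w6',np.array([248.8,317.2,215.0,300.2,203.3]))
E
python3 fit.py
```

```text
x_top,x_far,y,dz mm [-2.86 -3.8   1.14  5.17] res [-0.13  0.24  0.22 -0.22 -0.1 ]
x_top,x_far,y,dz mm [-3.36 -3.8   1.14  5.46] res [-0.22  0.4   0.37 -0.37 -0.18]
```

```bash
python3 -c "
from h import *
togo(.080,(.0006,-.0013))"
```

```text
t 7.83 shift cm [ 1.32  0.04 -2.26] turn [ 0.0012 -0.0045 -0.    ] | now s,x,y mm [106.    0.7   1.5] F(pin z,x,y) [-0.9 -0.6  0.7] j3 -0.928 w 0.433
```

Call:
send_rows(
  steps=[
    [0.03,0.28,-0.03,0.0012,-0.0045,0],
    [0.43,-0.08,-0.74,0,0,0],
    [0.43,-0.08,-0.74,0,0,0],
    [0.43,-0.08,-0.74,0,0,0],
    [0,0,0,0,0,0],
    [0,0,0,0,0,0],
  ],
)

```text
time: 8.33
eef_pos: [0.4813, 0.0541, 0.1386]
eef_rot: [0.962, -0.087, 0.257, 0.024]
ft_force: [-0.5, 0.7, -0.6]
width: 0.44
```

```bash
python3 -c "
from h import *
togo(.068,(.0006,-.0013)); snapw('w7')
a=cv2.imread('pics/w7.png')[145:275,195:325]; a=np.clip(255*(a/255.)**.6,0,255).astype('uint8'); cv2.imwrite('pics/g7.png',cv2.resize(a,None,fx=4.6,fy=4.6,interpolation=cv2.INTER_CUBIC))
"
```

```text
t 8.33 shift cm [ 0.63 -0.09 -0.94] turn [ 0.0014 -0.0011  0.0001] | now s,x,y mm [79.3 -0.1 -1. ] F(pin z,x,y) [-0.2 -0.9 -0.6] j3 -0.952 w 0.44
t 8.3333 pos [0.4813 0.0541 0.1386] q [ 0.9622 -0.0866  0.2573  0.024 ] j [ 0.84 -0.8  -0.95  0.48 -1.17  0.42] w 0.44
```

View pics/g7.png

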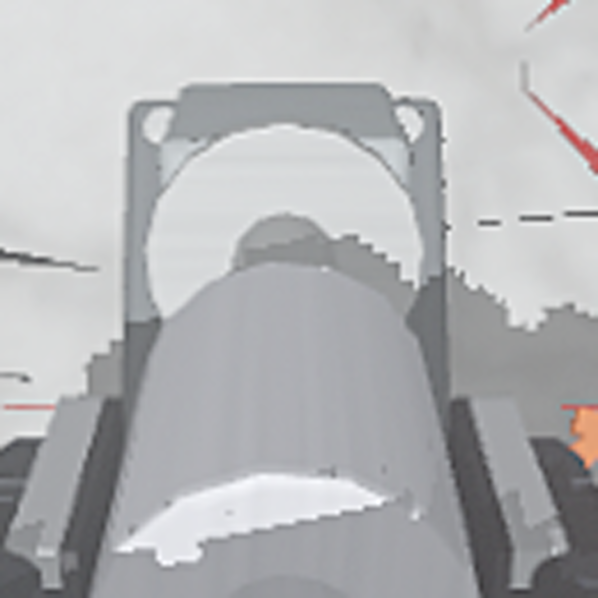

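Call:
send_rows(
  steps=[
    [0.2,-0.02,-0.25,0.0014,-0.0011,0],
    [0.14,-0.02,-0.23,0,0,0],
    [0.14,-0.02,-0.23,0,0,0],
    [0.14,-0.02,-0.23,0,0,0],
    [0,0,0,0,0,0],
  ],
)

```text
time: 8.8
eef_pos: [0.4875, 0.0534, 0.1285]
eef_rot: [0.962, -0.086, 0.258, 0.023]
ft_force: [0.0, 0.3, -0.9]
width: 0.435
```

```bash
python3 -c "
from h import *
togo(.058,(.0006,-.0013))
"
```

```text
t 8.8 shift cm [ 0.5  -0.11 -0.79] turn [-0.0002 -0.0005 -0.0005] | now s,x,y mm [67.4  0.1 -1.4] F(pin z,x,y) [-0.7 -0.5 -0.3] j3 -0.959 w 0.435
```

Call:
send_rows(
  steps=[
    [0.14,-0.02,-0.22,0,0,0],
    [0.13,-0.02,-0.22,0,0,0],
    [0.12,-0.02,-0.21,0,0,0],
    [0,0,0,0,0,0],
  ],
)

```text
time: 9.13
eef_pos: [0.4914, 0.0528, 0.122]
eef_rot: [0.962, -0.087, 0.258, 0.023]
ft_force: [0.2, 0.1, -1.9]
width: 0.434
```

```bash
python3 -c "
from h import *
togo(.056,(.0006,-.0013))
"
```

```text
t 9.13 shift cm [ 0.21 -0.06 -0.32] turn [-0.0002 -0.0005 -0.0005] | now s,x,y mm [59.8  0.3 -1.5] F(pin z,x,y) [-1.8 -0.8 -0.1] j3 -0.964 w 0.434
```

Call:
send_rows(
  steps=[
    [0.08,-0.01,-0.13,0,0,0],
    [0.08,-0.01,-0.13,0,0,0],
    [0,0,0,0,0,0],
  ],
)

```text
time: 9.38
eef_pos: [0.4932, 0.0528, 0.1217]
eef_rot: [0.962, -0.087, 0.258, 0.023]
ft_force: [-12.3, 1.8, 8.0]
width: 0.435
```

```bash
python3 -c "
from h import *
togo(.054,(.0006,-.0013))
"
```

```text
t 9.38 shift cm [ 0.12 -0.08 -0.46] turn [-0.0011  0.0014 -0.0001] | now s,x,y mm [58.7  1.7 -1.9] F(pin z,x,y) [13.2 -6.8  0.4] j3 -0.962 w 0.435
```

```bash
python3 -c "
from h import *
snapw('w8')
a=cv2.imread('pics/w8.png')[115:275,195:325]; a=np.clip(255*(a/255.)**.6,0,255).astype('uint8'); cv2.imwrite('pics/g8.png',cv2.resize(a,None,fx=3.7,fy=3.7,interpolation=cv2.INTER_CUBIC))
togo(.057,(.0006,-.0013))
"
```

```text
t 9.3833 pos [0.4932 0.0528 0.1217] q [ 0.9619 -0.0868  0.2584  0.0226] j [ 0.8  -0.76 -0.96  0.48 -1.1   0.42] w 0.435
t 9.43 shift cm [-0.02 -0.05 -0.19] turn [-0.001   0.0013 -0.0002] | now s,x,y mm [58.6  1.6 -1.9] F(pin z,x,y) [12.7 -7.3  1.3] j3 -0.963 w 0.438
```

View pics/g8.png

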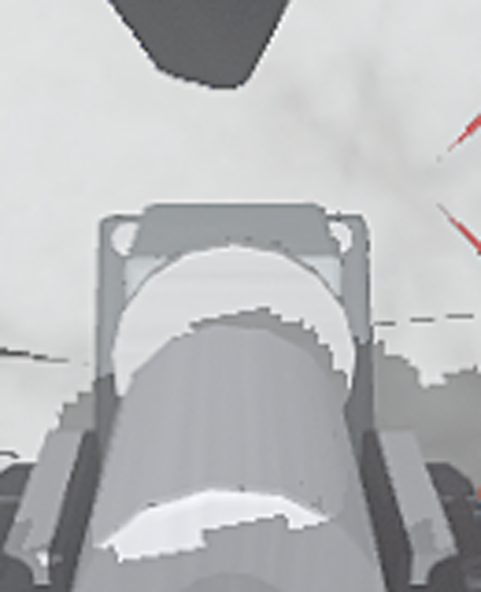

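Call:
send_rows(
  steps=[
    [-0.07,0.02,-0.08,0,0,0],
    [0,0,0,0,0,0],
    [0,0,0,0,0,0],
    [0,0,0,0,0,0],
    [0,0,0,0,0,0],
    [0,0,0,0,0,0],
    [0,0,0,0,0,0],
    [0,0,0,0,0,0],
    [0,0,0,0,0,0],
    [0,0,0,0,0,0],
  ],
)

```text
time: 10.27
eef_pos: [0.4928, 0.0529, 0.1215]
eef_rot: [0.962, -0.087, 0.259, 0.023]
ft_force: [-7.9, -0.1, 8.3]
width: 0.435
```

```bash
python3 -c "
from h import *
togo(.057,(.0006,-.0013))
"
```

```text
t 10.27 shift cm [ 0.02 -0.06 -0.18] turn [-0.0008  0.0028 -0.0002] | now s,x,y mm [58.7  1.3 -1.9] F(pin z,x,y) [11.1 -2.6  1.5] j3 -0.965 w 0.435
```

Call:
send_rows(
  steps=[
    [-0.3,0.05,0.52,0,0,0],
    [-0.59,0.11,1.04,0,0,0],
    [-0.59,0.11,1.04,0,0,0],
    [-0.59,0.11,1.04,0,0,0],
    [-0.59,0.11,1.04,0,0,0],
    [0,0.5,2.5,0,0,0],
    [0,1,3,0,0,0],
  ],
)

```text
time: 10.85
eef_pos: [0.4649, 0.0724, 0.2206]
eef_rot: [0.962, -0.086, 0.257, 0.023]
ft_force: [0.9, 0.4, -0.8]
width: 0.434
```

```bash
python3 -c "
from h import *
ori()
for z in (0,.05,.1,.15): print(z,onz('wrist',(147,135),z,lp('w1')).round(3),onz('wrist',(47,150),z,lp('w2')).round(3))
"
```

```text
t 10.85 pos [0.4649 0.0724 0.2206] xt [ 0.853 -0.155  0.499] zt [ 0.4907 -0.089  -0.8667] j [ 0.93 -0.82 -0.81  0.48 -1.35  0.41] F [ 0.9  0.4 -0.8] w 0.434
0 [0.497 0.282 0.   ] [0.484 0.281 0.   ]
0.05 [0.502 0.263 0.05 ] [0.49  0.239 0.05 ]
0.1 [0.506 0.243 0.1  ] [0.497 0.196 0.1  ]
0.15 [0.511 0.224 0.15 ] [0.503 0.153 0.15 ]
```

Call:
send_rows(
  steps=[
    [0.5,2.2,0,0.0185,0.103,0],
    [0.5,2.2,0,0.0185,0.103,0],
    [0.5,2.2,-0.5,0.0185,0.103,0],
    [0.5,2.2,-1,0.0185,0.103,0],
    [0.5,2.2,-2,0.0185,0.103,0],
    [0.5,2.2,-3,0,0,0],
    [0,0,-2,0,0,0],
    [0,0,-1,0,0,0],
    [0,0,0,0,0,0],
  ],
)

```text
time: 11.6
eef_pos: [0.4945, 0.2042, 0.1231]
eef_rot: [0.996, -0.089, -0.002, 0.002]
ft_force: [1.3, -0.8, 0.2]
width: 0.435
```

```bash
python3 -c "
from h import *
ori();snapw('w9')
"
```

```text
t 11.6 pos [0.4945 0.2042 0.1231] xt [ 0.984 -0.178 -0.003] zt [-0.0036 -0.0034 -1.    ] j [ 0.77 -0.12 -0.26 -0.   -1.43  0.62] F [ 1.3 -0.8  0.2] w 0.435
t 11.6 pos [0.4945 0.2042 0.1231] q [ 0.996  -0.0893 -0.0017  0.0018] j [ 0.77 -0.12 -0.26 -0.   -1.43  0.62] w 0.435
```

View pics/w9.png

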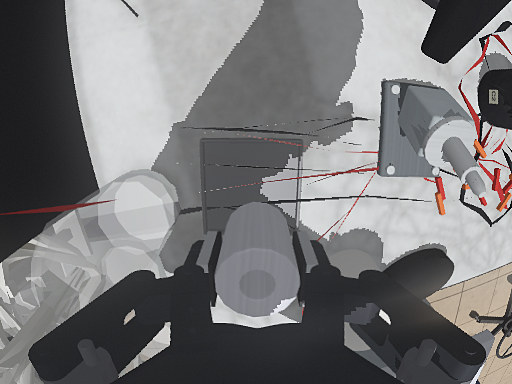

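```bash
python3 -c "
from h import *
print(tri(*ray('wrist',(178,215),lp('w9')),*ray('wrist',(147,140),lp('w1'))))
print(tri(*ray('wrist',(178,215),lp('w9')),*ray('wrist',(60,213),lp('w4'))))
for z in (0,.04,.08,.12): print(z,onz('wrist',(178,215),z,lp('w9')).round(3))
for q in [(201,139),(302,140)]: print(onz('wrist',q,.012,lp('w9')).round(4))
"
```

```text
(array([0.49430313, 0.26694219, 0.04444555]), np.float64(0.0027352062719502323))
(array([0.48630769, 0.27522717, 0.01283967]), np.float64(0.009438611876463816))
0 [0.479 0.284 0.   ]
0.04 [0.492 0.27  0.04 ]
0.08 [0.506 0.256 0.08 ]
0.12 [0.519 0.242 0.12 ]
[0.5475 0.2421 0.012 ]
[0.5309 0.1568 0.012 ]
```

Call:
send_rows(
  steps=[
    [0,-0.3,0,0,0,-0.11],
    [0,-0.2,0,0,0,-0.11],
    [0,0,-1,0,0,-0.11],
    [0,0,-1.5,0,0,-0.11],
    [0,0,-1.8,0,0,0],
    [0,0,-1.8,0,0,0],
    [0,0,-1.5,0,0,0],
    [0,0,-1.0,0,0,0],
    [0,0,-0.5,0,0,0],
    [0,0,0,0,0,0],
  ],
)

```text
time: 12.48
eef_pos: [0.4958, 0.1999, 0.0357]
eef_rot: [0.952, -0.305, 0.001, -0.0]
ft_force: [0.2, 0.6, -0.9]
width: 0.437
```

```bash
python3 -c "
from h import *
ori()
"
```

```text
t 12.48 pos [0.4958 0.1999 0.0357] xt [ 0.814 -0.58   0.001] zt [ 0.0012  0.     -1.    ] j [ 0.76 -0.07 -0.38  0.   -1.26  0.19] F [ 0.2  0.6 -0.9] w 0.437
```

Lower gently until contact (expected near z 0.027–0.028).

Call:
send_rows(
  steps=[
    [0,0,-0.3,0,0,0],
    [0,0,-0.25,0,0,0],
    [0,0,-0.15,0,0,0],
    [0,0,-0.1,0,0,0],
    [0,0,0,0,0,0],
  ],
)

```text
time: 12.9
eef_pos: [0.4958, 0.2, 0.0272]
eef_rot: [0.952, -0.305, 0.0, -0.0]
ft_force: [0.6, 0.6, -0.6]
width: 0.433
```

Call:
send_rows(
  steps=[
    [0,0,-0.1,0,0,0],
    [0,0,-0.05,0,0,0],
    [0,0,0,0,0,0],
  ],
)

```text
time: 13.15
eef_pos: [0.4962, 0.2001, 0.0271]
eef_rot: [0.952, -0.305, 0.001, -0.0]
ft_force: [-3.7, -0.8, 5.4]
width: 0.433
```

Contact with the tray floor. Release.

Call:
send_rows(
  steps=[
    [0,0,0,0,0,0],
    [0,0,0,0,0,0],
    [0,0,0,0,0,0],
    [0,0,0,0,0,0],
  ],
  grip=0.65,
)

```text
time: 13.48
eef_pos: [0.4957, 0.1999, 0.0254]
eef_rot: [0.952, -0.305, 0.0, 0.0]
ft_force: [0.1, 0.2, 0.4]
width: 0.653
```

```bash
python3 -c "
from h import *
ori()
"
```

```text
t 13.48 pos [0.4957 0.1999 0.0254] xt [ 0.814 -0.58   0.001] zt [ 3.e-04 -4.e-04 -1.e+00] j [ 0.76 -0.06 -0.39  0.   -1.24  0.19] F [0.1 0.2 0.4] w 0.653
```

Call:
send_rows(
  steps=[
    [0,0,2,0,0,0],
    [0,0,4,0,0,0],
    [0,0,4,0,0,0],
    [0,0,4,0,0,0],
    [0,-1,4,0,0,0],
    [0,-3.5,1.5,0,0,0],
    [0,-4,0,0,0,0],
    [0,-4,0,0,0,0],
    [-0.3,-4,0,0,0,0],
    [-0.3,-4,0,0,0,0],
    [-0.3,-4,0,0,0,0],
    [-0.3,-4,0,0,0,0],
  ],
  grip=1,
)

```text
time: 14.48
eef_pos: [0.4832, -0.0869, 0.2208]
eef_rot: [0.953, -0.305, 0.001, -0.0]
ft_force: [1.1, -0.3, -0.7]
width: 0.998
```

```bash
python3 -c "
from h import *
ori();snapw('w10')
"
```

```text
t 14.48 pos [ 0.4832 -0.0869  0.2208] xt [ 0.815 -0.58   0.001] zt [ 1.2e-03 -2.0e-04 -1.0e+00] j [ 0.23 -0.26 -0.21  0.   -1.62  0.72] F [ 1.1 -0.3 -0.7] w 0.998
t 14.4833 pos [ 0.4832 -0.0869  0.2208] q [ 9.525e-01 -3.045e-01  6.000e-04 -1.000e-04] j [ 0.23 -0.26 -0.21  0.   -1.62  0.72] w 0.998
```

View pics/w10.png

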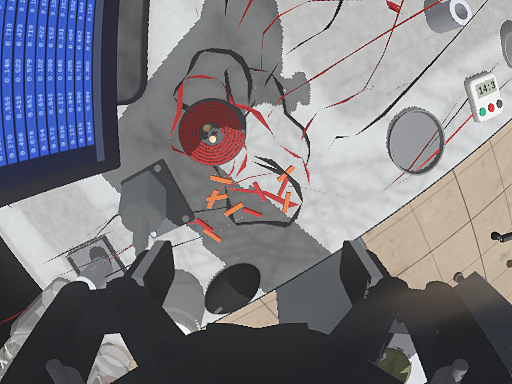

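Call:
send_rows(
  steps=[
    [0,-4,0,0,0,0],
    [0,-4,0,0,0,0],
    [0,-4,-0.4,0,0,0],
    [0,-4,-0.4,0,0,0],
    [0,-4,-0.4,0,0,0],
    [0,-4,-0.4,0,0,0],
    [0,-3,-0.4,0,0,0],
    [0,0,0,0,0,0],
    [0,0,0,0,0,0],
    [0,0,0,0,0,0],
  ],
)

```text
time: 15.37
eef_pos: [0.4837, -0.355, 0.2003]
eef_rot: [0.952, -0.305, 0.0, 0.0]
ft_force: [-0.5, -0.9, 0.5]
width: 1.003
```

```bash
python3 -c "
from h import *
ori();snapw('w11')
"
```

```text
t 15.37 pos [ 0.4837 -0.355   0.2003] xt [ 0.814 -0.581  0.   ] zt [-0.e+00 -1.e-04 -1.e+00] j [-0.3   0.04  0.03  0.   -1.56  1.25] F [-0.5 -0.9  0.5] w 1.003
t 15.3667 pos [ 0.4837 -0.355   0.2003] q [ 9.524e-01 -3.049e-01  0.000e+00  1.000e-04] j [-0.3   0.04  0.03  0.   -1.56  1.25] w 1.003
```

View pics/w11.png

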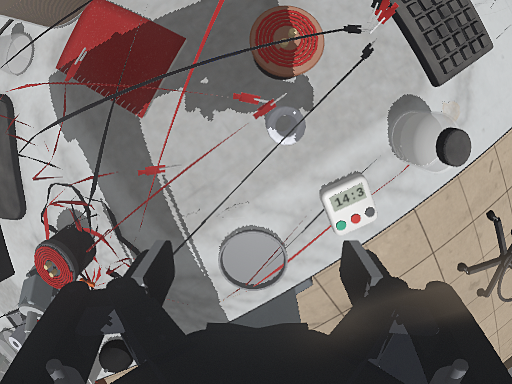

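```bash
python3 - <<'E'
from h import *
im=cv2.imread('pics/w11.png'); cv2.imwrite('pics/g11.png',cv2.resize(im[90:160,250:330],None,fx=8,fy=8,interpolation=cv2.INTER_CUBIC))
p=lp('w11')
print('cell',onz('wrist',(287,40),.083,p).round(4),'dish',onz('wrist',(253,257.5),.012,p).round(4), 'slB',onz('wrist',(286.5,126),.06,p).round(4))
E
```

```text
cell [ 0.5763 -0.4533  0.083 ] dish [ 0.3954 -0.2864  0.012 ] slB [ 0.5116 -0.4099  0.06  ]
```

View pics/g11.png

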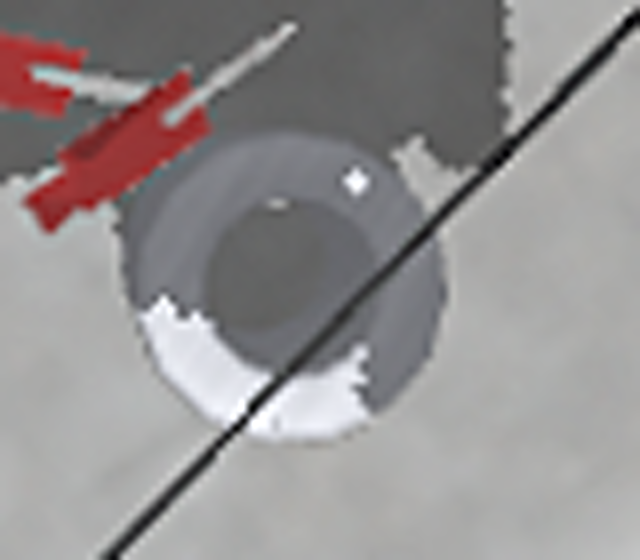

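```bash
python3 - <<'E'
from h import *
p=lp('w11')
def pl(a,b):
    o,d1=ray('wrist',a,p); _,d2=ray('wrist',b,p); n=np.cross(d1,d2); return o,n/np.linalg.norm(n)
segs=[((263,160),(328,93)),((200,222),(240,183)),((330,90),(360,57))]
for (a,b) in segs:
    o,n=pl(a,b)
    for tx,ty in [(440,155),(500,147),(560,135),(612,122),(650,114),(690,106)]:
        q=(110+tx/2.96,140+ty/2.96); ot,d=ray('top',q); k=((o-ot)@n)/(d@n); print((a,b),tx,(ot+k*d).round(3))
im=r.snapshot('top')[:,:,::-1]; cv2.imwrite('pics/top1z.png',cv2.resize(im[140:250,230:380],None,fx=5.3,fy=5.3,interpolation=cv2.INTER_CUBIC))
im=r.snapshot('scene')[:,:,::-1]; cv2.imwrite('pics/sc1z.png',cv2.resize(im[170:290,260:410],None,fx=5,fy=5,interpolation=cv2.INTER_CUBIC))
E
```

```text
((263, 160), (328, 93)) 440 [ 0.473 -0.204  0.125]
((263, 160), (328, 93)) 500 [ 0.484 -0.272  0.109]
((263, 160), (328, 93)) 560 [ 0.498 -0.339  0.11 ]
((263, 160), (328, 93)) 612 [ 0.511 -0.396  0.122]
((263, 160), (328, 93)) 650 [ 0.52  -0.438  0.124]
((263, 160), (328, 93)) 690 [ 0.529 -0.483  0.125]
((200, 222), (240, 183)) 440 [ 0.476 -0.205  0.099]
((200, 222), (240, 183)) 500 [ 0.486 -0.273  0.094]
((200, 222), (240, 183)) 560 [ 0.499 -0.34   0.106]
((200, 222), (240, 183)) 612 [ 0.511 -0.395  0.126]
((200, 222), (240, 183)) 650 [ 0.519 -0.436  0.135]
((200, 222), (240, 183)) 690 [ 0.526 -0.478  0.142]
((330, 90), (360, 57)) 440 [ 0.469 -0.202  0.161]
((330, 90), (360, 57)) 500 [ 0.481 -0.269  0.136]
((330, 90), (360, 57)) 560 [ 0.496 -0.337  0.126]
((330, 90), (360, 57)) 612 [ 0.51  -0.395  0.128]
((330, 90), (360, 57)) 650 [ 0.52  -0.438  0.124]
((330, 90), (360, 57)) 690 [ 0.531 -0.485  0.117]
```

View pics/top1z.png

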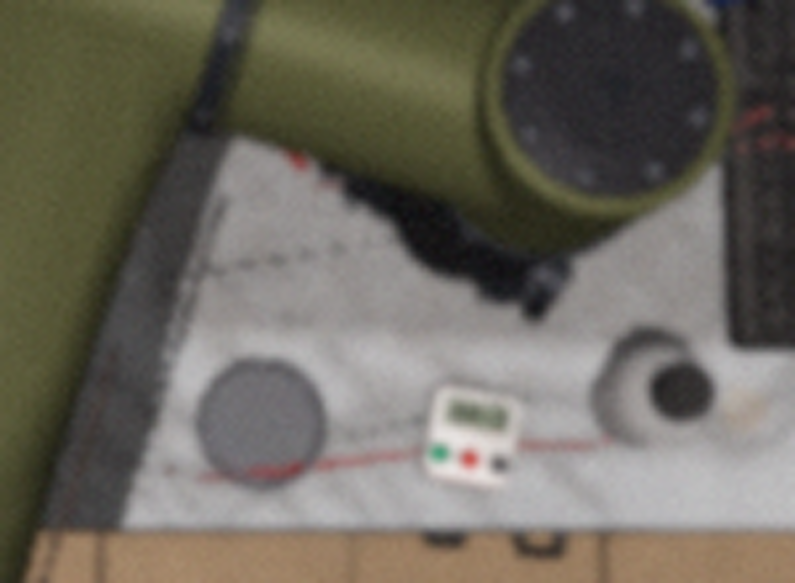

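View pics/sc1z.png

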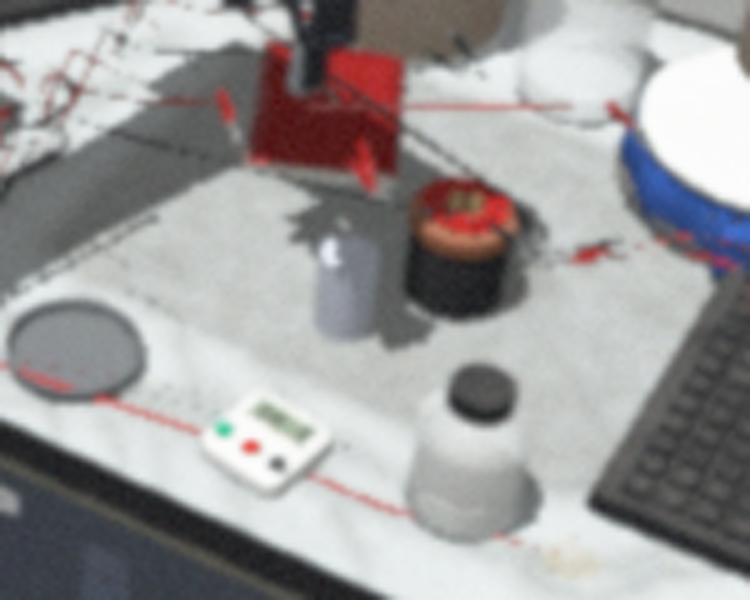

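Call:
send_rows(
  steps=[
    [1.4,-2.7,-1,0,0,0],
    [1.45,-2.7,-1,0,0,0],
    [0,0,-2,0,0,0],
    [0,0,-2,0,0,0],
    [0,0,-2,0,0,0],
    [0,0,0,0,0,0],
  ],
)

```text
time: 16.02
eef_pos: [0.5111, -0.4068, 0.1156]
eef_rot: [0.953, -0.304, -0.003, -0.001]
ft_force: [0.3, 0.8, -1.5]
width: 1.0
```

```bash
python3 -c "
from h import *
ori()
"
```

```text
t 16.02 pos [ 0.5111 -0.4068  0.1156] xt [ 0.815 -0.58  -0.007] zt [-0.0052  0.0042 -1.    ] j [-0.37  0.2   0.05 -0.   -1.43  1.32] F [ 0.3  0.8 -1.5] w 1.0
```

Call:
send_rows(
  steps=[
    [0.1,-0.2,-1.8,0.004,0.005,0],
    [0,0,-1.8,0,0,0],
    [0,0,-1.8,0,0,0],
    [0,0,-1.8,0,0,0],
    [0,0,-1.2,0,0,0],
    [0,0,-0.6,0,0,0],
    [0,0,0,0,0,0],
  ],
)

```text
time: 16.6
eef_pos: [0.513, -0.4107, 0.0297]
eef_rot: [0.953, -0.304, -0.003, -0.001]
ft_force: [-0.2, 0.4, 0.1]
width: 0.999
```

```bash
python3 -c "
from h import *
ori()
"
```

```text
t 16.6 pos [ 0.513  -0.4107  0.0297] xt [ 0.815 -0.58  -0.007] zt [-0.0058  0.0043 -1.    ] j [-0.37  0.26 -0.04 -0.   -1.28  1.33] F [-0.2  0.4  0.1] w 0.999
```

Call:
send_rows(
  steps=[
    [-0.1,0.15,-0.57,-0.0043,-0.0058,0],
    [0,0,0,0,0,0],
  ],
)

```text
time: 16.77
eef_pos: [0.5125, -0.4094, 0.0252]
eef_rot: [0.952, -0.305, 0.001, 0.0]
ft_force: [-0.3, 0.1, -0.5]
width: 1.006
```

Call:
send_rows(
  steps=[
    [0,0,0,0,0,0],
    [0,0,0,0,0,0],
    [0,0,0,0,0,0],
    [0,0,0,0,0,0],
    [0,0,0,0,0,0],
    [0,0,0,0,0,0],
    [0,0,0,0,0,0],
    [0,0,0,0,0,0],
  ],
  grip=0,
)

```text
time: 17.43
eef_pos: [0.5127, -0.4099, 0.0257]
eef_rot: [0.952, -0.305, 0.001, 0.0]
ft_force: [-0.0, 0.1, 4.5]
width: 0.419
```

```bash
python3 -c "
from h import *
ori()
"
```

```text
t 17.43 pos [ 0.5127 -0.4099  0.0257] xt [ 0.814 -0.58   0.003] zt [ 0.0023 -0.0014 -1.    ] j [-0.37  0.25 -0.06  0.   -1.26  1.32] F [-0.   0.1  4.5] w 0.419
```

Call:
send_rows(
  steps=[
    [0,0,2,0,0,0],
    [0,0,3.5,0,0,0],
    [0,0,4,0,0,0],
    [0,0,4,0,0,0],
    [0,0,4,0,0,0],
    [-0.3,2,2,0,0,0],
    [-0.3,3.8,0,0,0,0.05],
    [-0.3,3.8,0,0,0,0.05],
    [-0.3,3.8,0,0,0,0.05],
    [-0.3,3.8,0,0,0,0.05],
    [-0.3,3.8,0,0,0,0.05],
    [-0.3,3.8,0,0,0,0.05],
  ],
)

```text
time: 18.43
eef_pos: [0.4903, -0.1597, 0.2187]
eef_rot: [0.987, -0.158, -0.0, -0.0]
ft_force: [1.0, 0.7, -1.1]
width: 0.422
```

```bash
python3 -c "
from h import *
ori();snapw('w12')
"
```

```text
t 18.43 pos [ 0.4903 -0.1597  0.2187] xt [ 0.95  -0.312 -0.   ] zt [-3.e-04  5.e-04 -1.e+00] j [ 0.08 -0.19 -0.15 -0.   -1.61  1.18] F [ 1.   0.7 -1.1] w 0.422
t 18.4333 pos [ 0.4903 -0.1597  0.2187] q [ 9.875e-01 -1.579e-01 -2.000e-04 -2.000e-04] j [ 0.08 -0.19 -0.15 -0.   -1.61  1.18] w 0.422
```

View pics/w12.png

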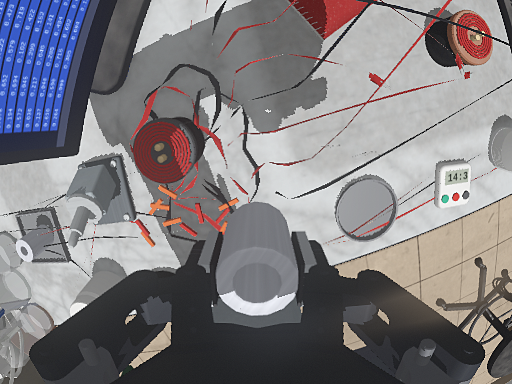

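Call:
send_rows(
  steps=[
    [-0.3,3.6,0,0,0,0.069],
    [-0.3,3.6,0,0,0,0.069],
    [-0.3,2.6,0,-0.0187,-0.103,0],
    [-0.3,2.6,0,-0.0187,-0.103,0],
    [-0.3,2.6,0,-0.0187,-0.103,0],
    [-0.3,2.6,0,-0.0187,-0.103,0],
    [-0.3,2.6,0,-0.0187,-0.103,0],
    [0,0,0,0,0,0],
  ],
)

```text
time: 19.15
eef_pos: [0.4667, 0.0464, 0.2114]
eef_rot: [0.962, -0.079, 0.258, 0.023]
ft_force: [0.3, -1.4, -6.5]
width: 0.419
```

```bash
python3 -c "
from h import *
togo(.107,(.0006,-.0013))
"
```

```text
t 19.15 shift cm [ 0.17  1.03 -4.85] turn [ 0.0043  0.0006 -0.014 ] | now s,x,y mm [148.9  25.    9.2] F(pin z,x,y) [-5.9 -2.8  1.3] j3 -0.84 w 0.419
```

Call:
send_rows(
  steps=[
    [0.1,1.03,0,0.0043,0.0006,-0.014],
    [0,0,-1.5,0,0,0],
    [0,0,-1.7,0,0,0],
    [0,0,-1.6,0,0,0],
    [0,0,0,0,0,0],
    [0,0,0,0,0,0],
    [0,0,0,0,0,0],
  ],
)

```text
time: 19.73
eef_pos: [0.4715, 0.0506, 0.1729]
eef_rot: [0.961, -0.095, 0.258, 0.023]
ft_force: [-0.3, -0.5, -2.0]
width: 0.418
```

```bash
python3 -c "
from h import *
togo(.082,(.0003,-.0013)); snapw('w13')
a=cv2.imread('pics/w13.png')[145:325,195:325]; a=np.clip(255*(a/255.)**.6,0,255).astype('uint8'); cv2.imwrite('pics/g13.png',cv2.resize(a,None,fx=3.33,fy=3.33,interpolation=cv2.INTER_CUBIC))
"
```

```text
t 19.73 shift cm [ 0.9   0.4  -3.17] turn [-0.0052  0.0012  0.0155] | now s,x,y mm [113.5   9.1   4.3] F(pin z,x,y) [-1.6 -1.1  0.5] j3 -0.907 w 0.418
t 19.7333 pos [0.4715 0.0506 0.1729] q [ 0.9612 -0.0948  0.258   0.0227] j [ 0.86 -0.84 -0.91  0.47 -1.26  0.42] w 0.418
```

View pics/g13.png

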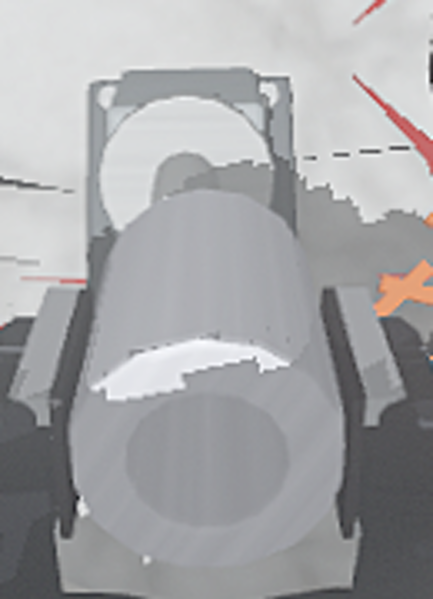

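```bash
python3 -c "
from h import *
togo(.100,(.0003,-.0013))
"
```

```text
t 19.78 shift cm [ 0.    0.55 -1.64] turn [-0.0057  0.0017  0.0155] | now s,x,y mm [113.8   9.3   4.1] F(pin z,x,y) [-1.  -0.6  0.2] j3 -0.907 w 0.421
```

Call:
send_rows(
  steps=[
    [0,0.55,-0.8,-0.0054,0.0015,0.0155],
    [0,0,-0.84,0,0,0],
    [0,0,0,0,0,0],
    [0,0,0,0,0,0],
    [0,0,0,0,0,0],
    [0,0,0,0,0,0],
  ],
)

```text
time: 20.28
eef_pos: [0.4714, 0.0563, 0.1559]
eef_rot: [0.962, -0.087, 0.258, 0.023]
ft_force: [-0.2, -0.1, -1.4]
width: 0.413
```

```bash
python3 -c "
from h import *
togo(.080,(.0003,-.0013)); snapw('w14')
a=cv2.imread('pics/w14.png')[145:325,195:325]; a=np.clip(255*(a/255.)**.6,0,255).astype('uint8'); cv2.imwrite('pics/g14.png',cv2.resize(a,None,fx=3.33,fy=3.33,interpolation=cv2.INTER_CUBIC))
"
```

```text
t 20.28 shift cm [ 1.01 -0.19 -1.64] turn [ 0.0001 -0.0003 -0.0004] | now s,x,y mm [99.4 -0.4 -1.3] F(pin z,x,y) [-1.1 -0.9  0.1] j3 -0.939 w 0.413
t 20.2833 pos [0.4714 0.0563 0.1559] q [ 0.9621 -0.0865  0.2577  0.0233] j [ 0.87 -0.84 -0.94  0.48 -1.23  0.41] w 0.413
```

View pics/g14.png

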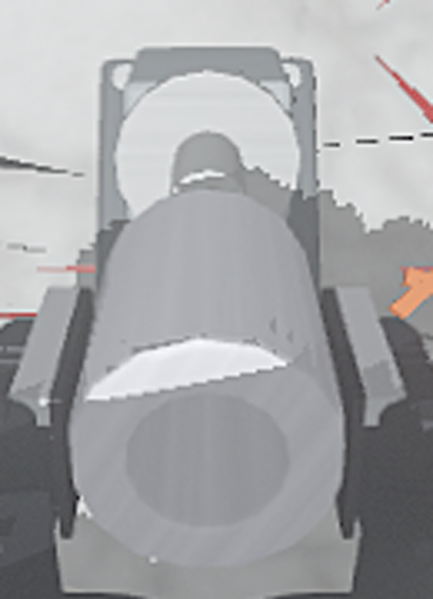

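Call:
send_rows(
  steps=[
    [0.3,-0.04,-0.4,0,0,0],
    [0.3,-0.05,-0.5,0,0,0],
    [0.3,-0.05,-0.52,0,0,0],
    [0.28,-0.05,-0.48,0,0,0],
    [0.28,-0.05,-0.48,0,0,0],
    [0.2,-0.04,-0.35,0,0,0],
    [0,0,0,0,0,0],
  ],
)

```text
time: 20.92
eef_pos: [0.4878, 0.0529, 0.1267]
eef_rot: [0.962, -0.087, 0.257, 0.024]
ft_force: [-0.8, 0.2, -1.6]
width: 0.415
```

```bash
python3 -c "
from h import *
togo(.056,(.0003,-.0013))
"
```

```text
t 20.92 shift cm [ 0.55 -0.06 -0.81] turn [ 0.0016 -0.0024  0.0004] | now s,x,y mm [65.7 -0.4 -0.9] F(pin z,x,y) [-1.  -1.5 -0.1] j3 -0.96 w 0.415
```

Clear over the pilot, no force. Move on past the step height in small steps.

Call:
send_rows(
  steps=[
    [0.15,-0.01,-0.2,0.0016,-0.0024,0],
    [0.14,-0.02,-0.2,0,0,0],
    [0.13,-0.02,-0.2,0,0,0],
    [0.13,-0.02,-0.21,0,0,0],
    [0,0,0,0,0,0],
  ],
)

```text
time: 21.33
eef_pos: [0.4933, 0.0526, 0.1195]
eef_rot: [0.962, -0.087, 0.258, 0.023]
ft_force: [0.1, 1.2, -1.7]
width: 0.417
```

```bash
python3 -c "
from h import *
togo(.046,(.0003,-.0013))
"
```

```text
t 21.33 shift cm [ 0.48 -0.13 -0.95] turn [-0.001   0.0011 -0.0002] | now s,x,y mm [56.7  0.8 -1.7] F(pin z,x,y) [-1.4 -0.9 -1.2] j3 -0.966 w 0.417
```

Call:
send_rows(
  steps=[
    [0.1,-0.01,-0.22,0,0,0],
    [0.12,-0.02,-0.25,0,0,0],
    [0.13,-0.03,-0.24,0,0,0],
    [0.13,-0.03,-0.24,0,0,0],
    [0,0,0,0,0,0],
  ],
)

```text
time: 21.75
eef_pos: [0.4981, 0.0516, 0.1097]
eef_rot: [0.962, -0.087, 0.258, 0.023]
ft_force: [-0.2, 0.8, -1.8]
width: 0.421
```

```bash
python3 -c "
from h import *
togo(.036,(.0003,-.0013))
"
```

```text
t 21.75 shift cm [ 0.5  -0.11 -0.84] turn [-0.0007  0.0007 -0.0001] | now s,x,y mm [45.9  0.1 -1.5] F(pin z,x,y) [-1.3 -1.2 -0.7] j3 -0.973 w 0.421
```

Call:
send_rows(
  steps=[
    [0.13,-0.02,-0.22,0,0,0],
    [0.13,-0.02,-0.22,0,0,0],
    [0.13,-0.02,-0.22,0,0,0],
    [0.13,-0.02,-0.22,0,0,0],
    [0,0,0,0,0,0],
  ],
)

```text
time: 22.17
eef_pos: [0.5033, 0.0508, 0.101]
eef_rot: [0.962, -0.087, 0.258, 0.023]
ft_force: [-0.1, -0.0, -2.1]
width: 0.421
```

```bash
python3 -c "
from h import *
togo(.028,(.0003,-.0013))
"
```

```text
t 22.17 shift cm [ 0.37 -0.1  -0.66] turn [-0.0007  0.0008 -0.    ] | now s,x,y mm [35.7  0.3 -1.6] F(pin z,x,y) [-1.8 -1.1  0. ] j3 -0.978 w 0.421
```

Call:
send_rows(
  steps=[
    [0.13,-0.02,-0.22,0,0,0],
    [0.13,-0.02,-0.22,0,0,0],
    [0.1,-0.02,-0.2,0,0,0],
    [0,0,0,0,0,0],
  ],
)

```text
time: 22.5
eef_pos: [0.5069, 0.0502, 0.0947]
eef_rot: [0.962, -0.087, 0.258, 0.023]
ft_force: [-0.1, -0.2, -3.0]
width: 0.42
```

```bash
python3 -c "
from h import *
togo(.025,(.0003,-.0013))
"
```

```text
t 22.5 shift cm [ 0.16 -0.08 -0.29] turn [-0.0009  0.0009 -0.0002] | now s,x,y mm [28.4  0.3 -1.8] F(pin z,x,y) [-2.6 -1.6  0.2] j3 -0.981 w 0.42
```

Call:
send_rows(
  steps=[
    [0.06,0,-0.12,0,0,0],
    [0.05,-0.01,-0.12,0,0,0],
    [0.04,0,-0.09,0,0,0],
    [0,0,0,0,0,0],
  ],
)

```text
time: 22.83
eef_pos: [0.5086, 0.0503, 0.0934]
eef_rot: [0.962, -0.087, 0.259, 0.023]
ft_force: [-11.0, -0.2, 6.1]
width: 0.417
```

```bash
python3 -c "
from h import *
togo(.025,(.0003,-.0013))
"
```

```text
t 22.83 shift cm [-0.01 -0.09 -0.16] turn [-0.0012  0.0025  0.0001] | now s,x,y mm [26.4  1.1 -2.2] F(pin z,x,y) [10.7 -6.3  2.2] j3 -0.982 w 0.417
```

Call:
send_rows(
  steps=[
    [-0.06,-0.03,-0.07,0,0,0],
    [0,0,0,0,0,0],
    [0,0,0,0,0,0],
    [0,0,0,0,0,0],
    [0,0,0,0,0,0],
    [0,0,0,0,0,0],
    [0,0,0,0,0,0],
    [0,0,0,0,0,0],
    [0,0,0,0,0,0],
    [0,0,0,0,0,0],
  ],
)

```text
time: 23.67
eef_pos: [0.5085, 0.0503, 0.0934]
eef_rot: [0.962, -0.087, 0.26, 0.022]
ft_force: [-5.9, -0.7, 4.8]
width: 0.42
```

```bash
python3 -c "
from h import *
togo(.025,(.0003,-.0013)); snapw('w15')
a=cv2.imread('pics/w15.png')[95:275,195:325]; a=np.clip(255*(a/255.)**.6,0,255).astype('uint8'); cv2.imwrite('pics/g15.png',cv2.resize(a,None,fx=3.33,fy=3.33,interpolation=cv2.INTER_CUBIC))
"
```

```text
t 23.67 shift cm [ 0.   -0.09 -0.16] turn [-0.0019  0.0042 -0.0005] | now s,x,y mm [26.4  0.9 -2.1] F(pin z,x,y) [ 7.  -2.5  1.8] j3 -0.984 w 0.42
t 23.6667 pos [0.5085 0.0503 0.0934] q [ 0.9615 -0.0868  0.2597  0.0221] j [ 0.76 -0.69 -0.98  0.5  -1.    0.42] w 0.42
```

View pics/g15.png

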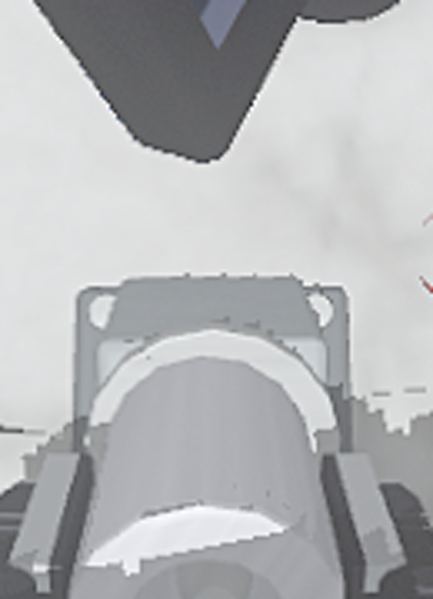

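Call:
send_rows(
  steps=[
    [-0.25,0.05,0.45,0,0,0],
    [-0.5,0.09,0.87,0,0,0],
    [-0.5,0.09,0.87,0,0,0],
    [-0.5,0.09,0.87,0,0,0],
    [-0.5,0.09,0.87,0,0,0],
    [-0.5,0.09,0.87,0,0,0],
    [-0.5,0.09,0.87,0,0,0],
    [-0.5,0.09,0.87,0,0,0],
    [0,0,2,0,0,0],
    [0,0,3,0,0,0],
    [0,0,3,0,0,0],
  ],
)

```text
time: 24.63
eef_pos: [0.4698, 0.0567, 0.2374]
eef_rot: [0.962, -0.086, 0.258, 0.023]
ft_force: [-0.3, 0.6, -1.5]
width: 0.413
```

```bash
python3 -c "
from h import *
ori()
"
```

```text
t 24.63 pos [0.4698 0.0567 0.2374] xt [ 0.852 -0.154  0.501] zt [ 0.4927 -0.0882 -0.8657] j [ 0.88 -0.81 -0.77  0.46 -1.36  0.47] F [-0.3  0.6 -1.5] w 0.413
```

Call:
send_rows(
  steps=[
    [0,-1.5,0,0.0185,0.103,0],
    [0,-2.5,0,0.0185,0.103,0],
    [-0.5,-2.5,0,0.0185,0.103,0],
    [-0.7,-2.5,0,0.0185,0.103,0],
    [-0.7,-2.5,0,0.0185,0.103,0],
    [-1,-3.7,0,0,0,0],
    [-1,-3.7,-0.5,0,0,0],
    [-1,-3.7,-1,0,0,0],
    [-1,-3.7,-1.5,0,0,0],
    [-1,-3.7,-1.5,0,0,0],
    [-0.8,-3,-1.5,0,0,0],
    [0,0,0,0,0,0],
  ],
)

```text
time: 25.63
eef_pos: [0.3903, -0.2762, 0.1731]
eef_rot: [0.996, -0.092, -0.002, -0.001]
ft_force: [-1.2, 1.8, -2.5]
width: 0.42
```

Call:
send_rows(
  steps=[
    [0,0,0,0,0,0],
    [0,0,0,0,0,0],
  ],
)

```text
time: 25.8
eef_pos: [0.3934, -0.2732, 0.1771]
eef_rot: [0.996, -0.09, 0.001, -0.0]
ft_force: [-0.1, -0.4, -1.1]
width: 0.422
```

```bash
python3 -c "
from h import *
ori();snapw('w16')
"
```

```text
t 25.8 pos [ 0.3934 -0.2732  0.1771] xt [ 0.984 -0.179  0.002] zt [ 0.002 -0.    -1.   ] j [-0.18 -0.29 -0.32 -0.   -1.55  1.57] F [-0.1 -0.4 -1.1] w 0.422
t 25.8 pos [ 0.3934 -0.2732  0.1771] q [ 9.959e-01 -9.010e-02  1.000e-03 -1.000e-04] j [-0.18 -0.29 -0.32 -0.   -1.55  1.57] w 0.422
```

View pics/w16.png

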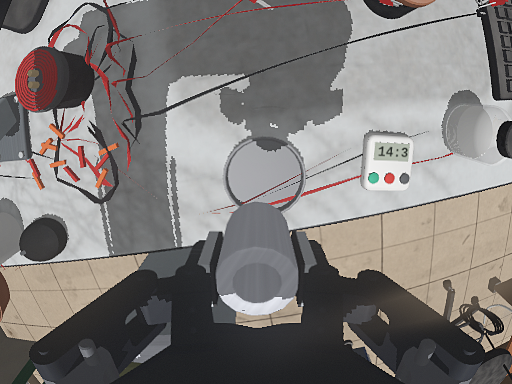

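```bash
python3 -c "
from h import *
p=lp('w16')
for q in ((264.5,176),(264.5,137.5),(225,175),(304,175)): print(onz('wrist',q,.012,p).round(4))
"
```

```text
[ 0.3915 -0.2819  0.012 ]
[ 0.4319 -0.2891  0.012 ]
[ 0.4002 -0.2408  0.012 ]
[ 0.3851 -0.3238  0.012 ]
```

Call:
send_rows(
  steps=[
    [-0.1,-0.4,-1.5,0,0.002,0],
    [-0.1,-0.3,-2,0,0,0],
    [0,0,-2.2,0,0,0],
    [0,0,-2.2,0,0,0],
    [0,0,-2.2,0,0,0],
    [0,0,-2,0,0,0],
    [0,0,-1.3,0,0,0],
    [0,0,-0.6,0,0,0],
    [0,0,0,0,0,0],
    [0,0,0,0,0,0],
  ],
)

```text
time: 26.68
eef_pos: [0.3923, -0.2799, 0.038]
eef_rot: [0.996, -0.089, 0.001, 0.0]
ft_force: [0.5, 0.2, -1.3]
width: 0.423
```

Call:
send_rows(
  steps=[
    [0,0,-0.3,0,0,0],
    [0,0,-0.15,0,0,0],
    [0,0,-0.1,0,0,0],
    [0,0,0,0,0,0],
  ],
)

```text
time: 27.02
eef_pos: [0.3914, -0.2801, 0.0314]
eef_rot: [0.996, -0.09, 0.0, -0.0]
ft_force: [0.6, 0.0, -1.1]
width: 0.421
```

Call:
send_rows(
  steps=[
    [0,0,-0.12,0,0,0],
    [0,0,-0.12,0,0,0],
    [0,0,-0.08,0,0,0],
    [0,0,0,0,0,0],
  ],
)

```text
time: 27.35
eef_pos: [0.3915, -0.2803, 0.0287]
eef_rot: [0.996, -0.09, 0.0, 0.0]
ft_force: [-1.6, 1.3, 3.1]
width: 0.422
```

Contact at the expected height. Release.

Call:
send_rows(
  steps=[
    [0,0,0,0,0,0],
    [0,0,0,0,0,0],
    [0,0,0,0,0,0],
    [0,0,0,0,0,0],
  ],
  grip=0.7,
)

```text
time: 27.68
eef_pos: [0.3914, -0.2802, 0.0281]
eef_rot: [0.996, -0.09, -0.0, -0.0]
ft_force: [-1.0, 0.3, -0.8]
width: 0.694
```

Call:
send_rows(
  steps=[
    [0,0,1,0,0,0],
    [0,0,2.5,0,0,0],
    [0,0,4,0,0,0],
    [0,0,4,0,0,0],
    [0,0,4,0,0,0],
    [-0.5,0,3,0,0,0],
    [-1.5,1.5,1,0,0,0],
    [-1.5,1.5,0,0,0,0],
    [0,0,0,0,0,0],
  ],
)

```text
time: 28.43
eef_pos: [0.3555, -0.2492, 0.226]
eef_rot: [0.996, -0.09, 0.002, 0.0]
ft_force: [0.0, -0.8, 0.6]
width: 0.699
```

```bash
python3 - <<'E'
from h import *
ori();snapw('w17')
t=r.snapshot('top')[:,:,::-1][140:250,110:380]; s=r.snapshot('scene')[:,:,::-1][150:290,150:390]
cv2.imwrite("pics/top2z.png",cv2.resize(t,None,fx=2.96,fy=2.96,interpolation=cv2.INTER_CUBIC))
cv2.imwrite("pics/scene2z.png",cv2.resize(s,None,fx=3.3,fy=3.3,interpolation=cv2.INTER_CUBIC))
E
```

```text
t 28.43 pos [ 0.3555 -0.2492  0.226 ] xt [ 0.984 -0.178  0.005] zt [ 4.7e-03 -6.0e-04 -1.0e+00] j [-0.14 -0.42 -0.32 -0.   -1.66  1.53] F [ 0.  -0.8  0.6] w 0.699
t 28.4333 pos [ 0.3555 -0.2492  0.226 ] q [ 9.96e-01 -8.96e-02  2.40e-03  1.00e-04] j [-0.14 -0.42 -0.32 -0.   -1.66  1.53] w 0.699
```

View pics/w17.png

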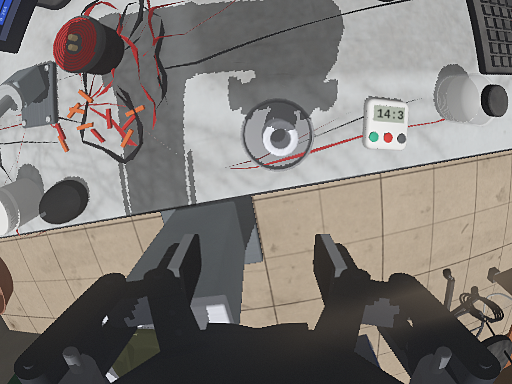

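View pics/scene2z.png

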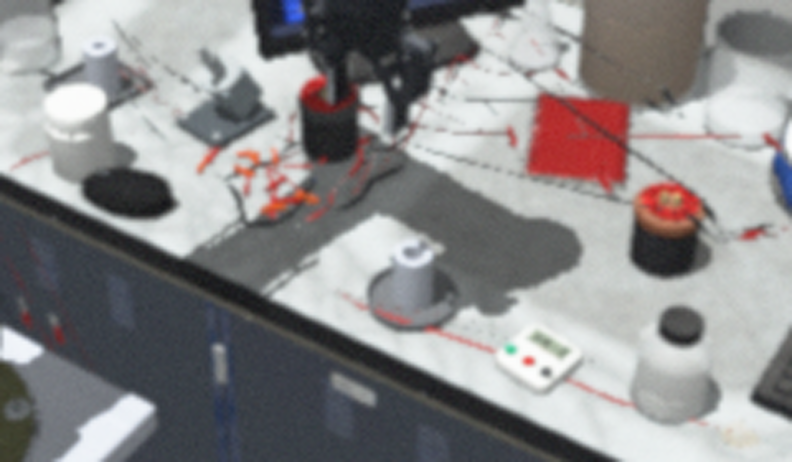

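View pics/top2z.png

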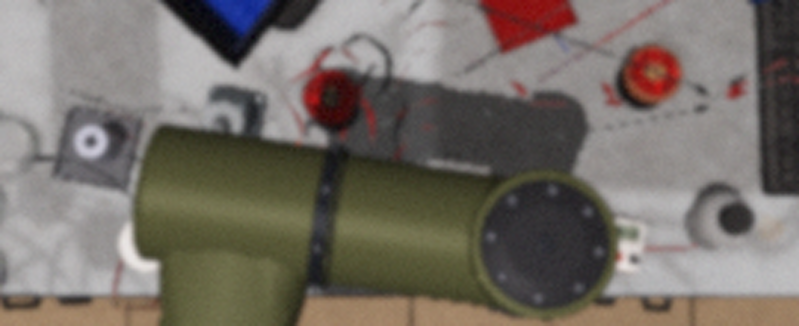

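```bash
python3 -c "
from rig import r
print(r.hand_in()); print(r.observe()['time'])"
```

```text
the job is handed in; nothing more can be done
None
the job is handed in; nothing more can be done
```

I checked both sleeves on the gauge, sorted them one at a time, and handed the job in at about 28.5 s of the 67 s allowed.

- **First sleeve (beside cell_0 near the gauge):** It stopped on the pin's step. The tool read 58.7 mm along the pin where the step was expected at 58 mm, with about 11 N along the pin, and I held it there about 0.8 s. It is too tight, and its bore in the image was about 15 mm. It stands upright in the square tray.
- **Second sleeve:** It passed the step height with no force and went down onto the flange. The tool read 26.4 mm where the flange was expected at 25.7 mm, with about 7–11 N, and I held it there about 0.8 s. It is good, and its bore in the image was about 21 mm. It stands upright in the round dish.

**Last checks:** After release, the wrist and scene pictures show the second sleeve upright inside the dish. The scene and top pictures show the first upright inside the tray. In the last pictures the gauge, cells, jars, mouse and timer look unmoved, though I only compared these by eye. The gripper was open, about 0.2 m above the worktop and touching nothing.

**Disagreements:**
- Both stops read about 0.7 mm higher along the pin than expected.
- The wrist camera showed a sideways offset of about 1 mm from the tool calibration, which I allowed for when lining up.
- The opening with the second sleeve held read 0.42, against 0.435 with the first. I could not explain it, and it had no visible effect.
- Side forces of 6–7 N appeared as each sleeve touched its stop. I eased them to about 2.5 N before the hold.

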